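# Space the bars of the class xylophone

## Task

Space out the two loose bars of the class xylophone with the wooden spacer block that stands on the black tray. Starting from the bar that is screwed down, set the block on its long narrow edge across both rails against that bar and push the middle bar square up against it; then step the block on to the far side of the middle bar and bring the short bar up to it in the same way. Finish with both bars lying square across the rails with those equal gaps, lay the block down on its side on the tray, and leave the beaker, the jug and the beater where they are.

Things in the scene. Friction and masses are not known exactly. Their poses are not given: they have to be found in the camera images.
- frame: Xylophone frame, fixed: two wooden rails 310 mm long along its own x, each 14 mm wide, middles at y = -40 and +40 mm, rubber tops 36 mm above the table (friction about 0.6). Open between the rails down to the table, save 20 mm high crosspieces within 20 mm of the ends. Origin: centre of the frame at table height; z up. The row of bars runs from the screwed-down bar at its +x end towards -x.
- first_bar (a point): Centre of the top of the longest bar, which is screwed down on the rails and cannot move: 190 mm long along the frame's y, 36 mm wide along x, 14 mm thick, top 50 mm above the table, at x = +115 mm in the frame. With 24 mm gaps the middle bar's centre comes to x = +55 mm in the frame, the short bar's to x = -5 mm.
- bar_mid: The middle bar, loose, steel, about 650 g, takes some 4 N to slide along the rails and stays put under less: 165 mm long along its own y, 36 mm wide along x, 14 mm thick. Origin: centre of its underside. It lies flat across the rails next to the screwed-down bar, askew, too far from it: the gap is 37 mm or more.
- bar_short: The short bar, loose, steel, about 550 g: 140 mm long along its own y, 36 mm wide along x, 14 mm thick. Origin: centre of its underside. It lies flat across the rails beyond the middle bar, towards the frame's -x end, askew, its middle at least 50 mm clear of the middle bar. Pressed hard against the block, it would shove the block and the middle bar on.
- spacer: Spacer block, plain pale wood, about 90 g: 24 mm thick along its own x (the gap to set), 50 mm wide along y, 120 mm long along z. Origin: its centre. At the start it stands upright on a small end on the tray. In use its length lies along the bars, across both rails, with its 50 mm width upright, so that it stands 36 mm higher than the bars.
- tray: The black plastic tray, fixed to the table: 270 mm along its own x, 350 mm along y, floor 4 mm above the table, rim 14 mm high and 4 mm thick. Origin: centre of its underside. z up.
- beaker: White plastic beaker standing on the tray, 76 mm across, 85 mm high. Origin: centre of its underside. A bystander.
- jug: Grey plastic jug standing on the tray, 88 mm across, 115 mm high, with a handle that stands out about 35 mm to its own +y. Origin: centre of its underside. A bystander.
- beater: Xylophone beater lying on the table beyond the work: a thin wooden stick with a black head, 180 mm long along its own x, 28 mm high at the head. Origin: its middle at table height. A bystander.
Things that resemble listed ones, but are neither listed nor needed, are in the scene too. Leave any pink look-alike of the bar_short alone.

How it is judged (in metres and radians):
On the way, in this order (a step that is already met when the one before it is completed fails the run):
1. the spacer block stands on its long narrow edge across the rails between the screwed-down bar and the middle bar, and the middle bar is square against it (24 mm gap within 4 mm) (x of bar_mid in the frame of frame between 0.051 and 0.059 m and y of bar_mid in the frame of frame between -0.03 and 0.03 m and z of bar_mid in the frame of frame between 0.032 and 0.04 m and angle between the x axis of bar_mid and the x axis of frame, either way round below 0.05 rad and angle between bar_mid's own z axis and vertical below 0.05 rad and x of spacer in the frame of frame between 0.081 and 0.089 m and y of spacer in the frame of frame between -0.03 and 0.03 m and z of spacer in the frame of frame between 0.055 and 0.067 m and angle between the x axis of spacer and the x axis of frame, either way round below 0.08 rad and angle between the y axis of spacer and the z axis of frame, either way round below 0.1 rad), for 0.2 s.
2. the spacer block stands likewise between the middle bar and the short bar, and the short bar is square against it, both gaps 24 mm within 4 mm (x of bar_mid in the frame of frame between 0.051 and 0.059 m and y of bar_mid in the frame of frame between -0.03 and 0.03 m and z of bar_mid in the frame of frame between 0.032 and 0.04 m and angle between the x axis of each of bar_mid, bar_short and the x axis of frame, either way round below 0.05 rad and angle between each of bar_mid, bar_short's own z axis and vertical below 0.05 rad and x of bar_short in the frame of frame between -0.009 and -0.001 m and y of bar_short in the frame of frame between -0.03 and 0.03 m and z of bar_short in the frame of frame between 0.032 and 0.04 m and x of spacer in the frame of frame between 0.021 and 0.029 m and y of spacer in the frame of frame between -0.03 and 0.03 m and z of spacer in the frame of frame between 0.055 and 0.067 m and angle between the x axis of spacer and the x axis of frame, either way round below 0.08 rad and angle between the y axis of spacer and the z axis of frame, either way round below 0.1 rad), for 0.2 s.
At the end, for the whole second after the job is handed in: Middle bar at x = +55 mm and short bar at x = -5 mm in the frame, each within 4 mm, 30 mm in y and 0.05 rad, flat on the rails; spacer block lying level (0.17 rad) on the tray, its centre within 120 mm in x and 160 mm in y of the tray's centre; all at rest (x of bar_mid in the frame of frame between 0.051 and 0.059 m and y of bar_mid in the frame of frame between -0.03 and 0.03 m and z of bar_mid in the frame of frame between 0.032 and 0.04 m and angle between the x axis of each of bar_mid, bar_short and the x axis of frame, either way round below 0.05 rad and angle between each of bar_mid, bar_short's own z axis and vertical below 0.05 rad and x of bar_short in the frame of frame between -0.009 and -0.001 m and y of bar_short in the frame of frame between -0.03 and 0.03 m and z of bar_short in the frame of frame between 0.032 and 0.04 m and x of spacer in the frame of tray between -0.12 and 0.12 m and y of spacer in the frame of tray between -0.16 and 0.16 m and height (world z) of spacer below 0.045 m and angle between spacer's own z axis and vertical between 1.4 and 1.75 rad and linear speed of each of bar_mid, bar_short, spacer below 0.02 m/s); the robot touches nothing.
It fails at once if the beaker is shoved more than 25 mm or tipped over (distance of beaker from where it was at the start of the episode above 0.025 m or angle between beaker's own z axis and vertical above 0.35 rad).
It fails at once if the jug is shoved more than 25 mm or tipped over (distance of jug from where it was at the start of the episode above 0.025 m or angle between jug's own z axis and vertical above 0.35 rad).
It fails at once if the beater is shoved more than 25 mm (distance of beater from where it was at the start of the episode above 0.025 m).
It also fails if it takes over 72 s, if anything falls off the work surface, if the arm or the gripper's body presses on something with over 40 N, if the wrist force passes 120 N, or if a joint passes its speed limit or range.

## Robot

A 6-joint arm with a two-finger parallel gripper is mounted at the origin on the work surface. World frame = base frame: x ahead of the robot, y to its left, z up, the work surface at z = 0. Lengths are in mm, angles in rad, forces in N, time in s.
With the tool pointing down it reaches from about 325 to 750 mm from the base axis. Payload 7.6 kg.
Tool frame: the origin (TCP) lies on the centre line of the jaws, within the pads' length; the fingertips stand 25 mm ahead of it and the grasp point (between the pads) lies 6 mm ahead of it (r.finger_overhang is the distance from the TCP to the fingertips, in mm); z points along the fingers, y is the direction in which the jaws open and shut (so a half turn about z gives the same grasp; the last joint's range is limited). The gripper opens to 85 mm and grips with 20 to 120 N. Pads are 22 mm wide; open, the fingers measure 114 mm over their backs; the gripper's body (76 mm by 85 mm) begins 54 mm behind the grasp point. The pads swing forward as they close: fully open they stand 13 mm farther back than shut.
Start: joints at [1.236, 0.052, 1.401, -0, 1.689, -0.07], TCP at [137.383, 506.724, 256.323] pointing down, gripper open.
Joint ranges: [-2.9, 2.9], [-0.91, 2.17], [0.12, 2.37], [-1.06, 4.2], [0.26, 2.73], [-2.93, 2.93]. Speed limits (rad/s): [2.57, 2.57, 3.01, 3.14, 3.14, 3.14].

## Interface

Orientations are given as a rotation vector (axis times angle).
In Python, from workcell import r, optics gives the robot as it stands.
- The arm moves only by the tool step_arm, never from a script. Its argument "moves" is a list that holds one entry, the list of rows, each a list of 7 numbers: the shift along the tool's x, y, z in m, then the turn, a rotation vector about the tool's x, y, z in degrees, then the finger opening in m, from 0 to 0.0854. A call has 1 to 10 rows; each row shifts and turns the commanded pose from where the row before left it, along the tool's axes as they then stand; what a row does not reach is not made up. A row lasts 1/8 s, in which the tool goes at most 62.5 mm and 10.7 degrees, less where a joint would pass 70% of its speed; a pose out of reach is approached as far as the arm can. A call is refused whole if a number of a shift passes 0.0625 or a number of a turn 10.7, either way. A call with a gripper value outside its range is refused whole. The fingers move at their own pace and stop on an object; "grip_force" is the grip in N (left out, the last holds). Time passes only in rows, so rows that do not move let the fingers close. It gives the time, the measured TCP pose, the force and the opening at its end, in the units of the state.
- r.read_state(): the state, without advancing time (a new reading comes with each control period).
- optics.grab_frame(name): name is "scene" or "side" or "wrist"; returns a dict with "image" (384x512x3 uint8, red, green, blue), "camera_matrix" (3x3 intrinsics, pixels), "k1" (the pictures are not rectified: a ray, as slopes to the right and down, at radius r is drawn at 1 + k1 r^2 times it, then the intrinsics apply), "xyz" and "rotation" of the camera in the world. Camera axes: x right, y up, looking along -z (the intrinsics and any distortion apply to the point x, -y, -z); pixel columns grow to the right and rows downward; lengths in mm; the calibration is good to about 2 mm. A picture is of the moment at which its call begins. There is no depth.
- r.job_done(): hands the job in, once; it reports no verdict.
Trained networks look in a picture, given as the dict that the camera call returned (one of the last four; its "shot" number tells which), for a name from the list of things; names that differ only in an ending like _2 or _b are one class to them, and where a whole thing is asked for, a point or a joint stands for the part that bears it (a point fixed in the world has none). Each returns a list of dicts, best first, with "score" (0 to 1); they miss things now and then, are a little off and sometimes report something else, mostly with a low value. They report only what shows in the picture. A call takes as long as a camera call. They do not tell look-alikes from the thing itself.
- optics.spot_in(picture, target): "centre" ([row, column] in pixels, amid what is visible of it).
- optics.cut_out(picture, target): "mask" (384x512 bool, what is visible of it) and "centre" ([row, column] in pixels, amid what is visible of it).
The state is a dict: "t": time; "qpos": joint angles; "dq": joint speeds; "joint_efforts": joint torques, N m; "ee_pos": TCP position; "eef_rot": TCP orientation; "force": force on the tool from outside, world axes, zero at the start; "moment": the same for the moment, N m; "finger_gap": finger opening in mm.
Only numpy, scipy, OpenCV 4.12 (cv2) and the standard library are available. Lean on these libraries where they do the work, as an engineer would, in place of code of your own. Each camera call takes 0.05 s, during which the arm holds its last target.

## Working session

There is one attempt and no reset: what is moved stays moved. The work goes in short steps, Python scripts to look and compute and a tool call to move; the robot and the scene stay as the last step left them, time stands still between calls to the robot, and variables do not carry over. Pictures are saved under pics/ and viewed, and the job is handed in when it is done.

Besides the shell and the picture viewer there is one more tool, called after ">>>" as a command line: name --argument value ..., lists and objects as JSON in quotes. step_arm: Moves the arm, as the interface text tells. Its arguments: {"type":"object","properties":{"moves":{"type":"array","items":{"type":"array","items":{"type":"array","items":{"type":"number"}}}},"grip_force":{"type":"number"}},"required":["moves"]}

```bash
ls; mkdir -p pics; python3 - <<'E'
from workcell import r, optics
import cv2
print(r.read_state())
for n in ["scene","side","wrist"]:
    p=optics.grab_frame(n)
    cv2.imwrite(f"pics/{n}0.png",p["image"][:,:,::-1])
    print(n,p["camera_matrix"],p["k1"],p["xyz"],p["rotation"],p.keys())
E
```

```text
pics
{'t': 0.0, 'qpos': array([ 1.23571932e+00,  5.28797917e-02,  1.40173788e+00, -2.02858090e-05,
        1.68859311e+00, -7.03016448e-02]), 'dq': array([-1.45087894e-04,  1.43134416e-03, -5.32929483e-05, -6.89491784e-04,
        1.27842409e-04,  7.04224404e-04]), 'joint_efforts': array([ 7.69830440e-04, -3.81663823e+01, -3.60192990e+01,  1.64757850e-06,
        6.02806351e-03, -4.02355099e-06]), 'ee_pos': array([137.28595978, 506.46119459, 255.44323104]), 'eef_rot': array([-4.14657484e-01, -3.11379748e+00,  2.49585054e-03]), 'force': array([ 1.08578654, -0.02376745,  0.68053175]), 'moment': array([0.04972072, 0.00218041, 0.03793763]), 'finger_gap': 85.49660613970764}
scene [[357.85637976   0.         256.23382432]
 [  0.         357.85637976 194.93453473]
 [  0.           0.           1.        ]] 0.018226323810219654 [ 832.25553862 -465.36476452  580.91731434] [0.82900223 0.20631046 0.51240072] dict_keys(['image', 'camera_matrix', 'k1', 'xyz', 'rotation', 'shot'])
side [[396.14043386   0.         252.24668129]
 [  0.         396.14043386 189.2077004 ]
 [  0.           0.           1.        ]] -0.1274739079364764 [ 430.66063578 -689.58165379  802.21486629] [ 0.792573   -0.05307247 -0.11764887] dict_keys(['image', 'camera_matrix', 'k1', 'xyz', 'rotation', 'shot'])
wrist [[277.74412254   0.         248.98939227]
 [  0.         277.74412254 195.58092537]
 [  0.           0.           1.        ]] -0.014496888955398676 [ 59.98448086 528.18192938 372.21393169] [-0.2719465  -0.20698797  1.29387294] dict_keys(['image', 'camera_matrix', 'k1', 'xyz', 'rotation', 'shot'])
```

View pics/scene0.png

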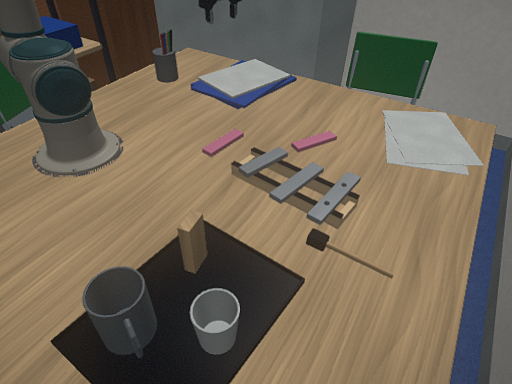

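View pics/side0.png

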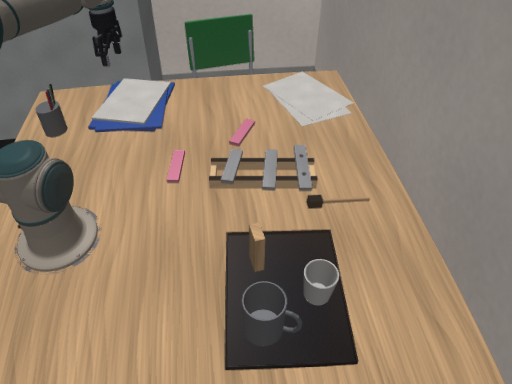

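View pics/wrist0.png

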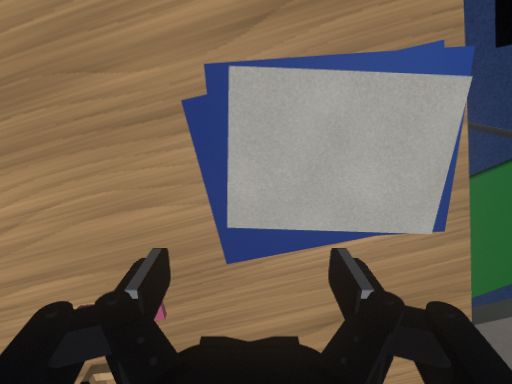

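```bash
cat > h.py <<'E'
import numpy as np, cv2
from scipy.spatial.transform import Rotation as R
from scipy.optimize import least_squares
def proj(p,X):
    X=np.atleast_2d(np.asarray(X,float)); M=R.from_rotvec(p["rotation"]).as_matrix()
    c=(X-p["xyz"])@M
    u=c[:,0]/-c[:,2]; v=-c[:,1]/-c[:,2]; s=1+p["k1"]*(u*u+v*v)
    K=p["camera_matrix"]
    return np.c_[K[0,0]*u*s+K[0,2],K[1,1]*v*s+K[1,2]]
def unproj(p,px,z):
    px=np.atleast_2d(np.asarray(px,float));K=p["camera_matrix"]
    d=np.c_[(px[:,0]-K[0,2])/K[0,0],(px[:,1]-K[1,2])/K[1,1]];s=d.copy()
    for _ in range(20): s=d/(1+p["k1"]*(s**2).sum(1,keepdims=True))
    M=R.from_rotvec(p["rotation"]).as_matrix()
    w=np.c_[s[:,0],-s[:,1],-np.ones(len(s))]@M.T
    t=(z-p["xyz"][2])/w[:,2]
    return p["xyz"]+w*t[:,None]
def box(cx,cy,yaw,lx,ly,z0,z1):
    c,s=np.cos(yaw),np.sin(yaw)
    return np.array([[cx+c*a*lx/2-s*b*ly/2,cy+s*a*lx/2+c*b*ly/2,z] for a in(-1,1) for b in(-1,1) for z in(z0,z1)])
def hullmask(p,X):
    m=np.zeros((384,512),np.uint8)
    q=cv2.convexHull((proj(p,X)*16).astype(np.int32))
    cv2.fillConvexPoly(m,q,1,shift=4); return m>0
def softmask(p,X,S=4):
    m=np.zeros((384*S,512*S),np.uint8)
    q=cv2.convexHull(((proj(p,X)+.5)*S*16-8).astype(np.int32))
    cv2.fillConvexPoly(m,q,255,shift=4)
    return cv2.resize(m,(512,384),interpolation=cv2.INTER_AREA)/255.
def fitbox(pm,x0,lx,ly,z0,z1):
    """pm: list of (pic,mask); maximize IoU jointly, Nelder-Mead"""
    from scipy.optimize import minimize
    def f(v):
        c=0
        for p,m in pm:
            s=softmask(p,box(v[0],v[1],v[2]/100,lx,ly,z0,z1)); c+=np.abs(s-m).sum()/m.sum()
        return c
    x=np.array([x0[0],x0[1],x0[2]*100.])
    for sc in (12,4):
        o=minimize(f,x,method="Nelder-Mead",options=dict(initial_simplex=np.vstack([x,x+[sc,0,0],x+[0,sc,0],x+[0,0,sc]]),xatol=.05,fatol=1e-4)); x=o.x
    return [x[0],x[1],x[2]/100],o.fun/len(pm)
E
cat > look.py <<'E'
from h import *; from workcell import r,optics; import pickle
out={}
for n in ["scene","side"]:
    p=optics.grab_frame(n); im=p["image"].copy(); out[n]=(p,{})
    for t in ["frame","bar_mid","bar_short","spacer","tray","beaker","jug","beater"]:
        L=optics.cut_out(p,t); out[n][1][t]=L
        print(n,t,[(round(d["score"],2),np.round(d["centre"]).tolist(),int(d["mask"].sum())) for d in L[:4]])
        if L: 
            cs,_=cv2.findContours(L[0]["mask"].astype(np.uint8),0,2)
            cv2.drawContours(im,cs,-1,tuple(int(v) for v in np.random.RandomState(len(t)*7+ord(t[-1])).randint(0,255,3)),1)
    cv2.imwrite(f"pics/m_{n}.png",im[:,:,::-1])
pickle.dump(out,open("look.pkl","wb"))
E
python3 look.py
```

```text
scene frame [(0.75, [193.0, 318.0], 3102)]
scene bar_mid [(0.89, [180.0, 294.0], 816), (0.35, [239.0, 192.0], 1356)]
scene bar_short [(0.71, [141.0, 221.0], 539), (0.68, [163.0, 264.0], 630), (0.66, [142.0, 318.0], 462)]
scene spacer [(0.61, [239.0, 193.0], 1406)]
scene tray [(0.56, [315.0, 186.0], 17812)]
scene beaker [(0.73, [320.0, 215.0], 2496), (0.24, [190.0, 320.0], 3230)]
scene jug [(0.62, [309.0, 121.0], 4828)]
scene beater [(0.92, [248.0, 332.0], 809)]
side frame [(0.81, [179.0, 280.0], 2321)]
side bar_mid [(0.55, [171.0, 272.0], 509)]
side bar_short [(0.97, [172.0, 232.0], 434), (0.75, [166.0, 178.0], 407), (0.75, [136.0, 242.0], 305)]
side spacer [(0.6, [246.0, 258.0], 594)]
side tray [(0.81, [309.0, 291.0], 11901)]
side beaker [(0.72, [280.0, 318.0], 1362), (0.67, [181.0, 279.0], 2467)]
side jug [(0.56, [315.0, 265.0], 2557)]
side beater [(0.8, [201.0, 320.0], 389)]
```

```bash
python3 - <<'E'
from h import *; import pickle
o=pickle.load(open("look.pkl","rb"))
P,S=o["scene"],o["side"]
bm=lambda o,t,i=0:o[1][t][i]["mask"]
for t,i,L in [("bar_mid",(0,0),165),("bar_short",(1,0),140)]:
    c=unproj(S[0],S[1][t][i[1]]["centre"][::-1],43)[0]
    for pm in ([(P[0],bm(P,t,i[0])),(S[0],bm(S,t,i[1]))],[(P[0],bm(P,t,i[0]))],[(S[0],bm(S,t,i[1]))]):
        best=min((fitbox(pm,[c[0],c[1],y],36,L,36,50) for y in(-.3,0,.3)),key=lambda a:a[1])
        print(t,np.round(best[0],3),round(best[1],3))
for pm in ([(P[0],bm(P,"spacer")),(S[0],bm(S,"spacer"))],):
    c=unproj(S[0],S[1]["spacer"][0]["centre"][::-1],60)[0]
    for y in (-.5,0,.5,1,1.5,2): print("sp",fitbox(pm,[c[0],c[1],y],24,50,4,124))
for t,z in (("beaker",42),("jug",57),("tray",8),("beater",10)):
    print(t,[unproj(q[0],q[1][t][0]["centre"][::-1],z)[0].round() for q in(P,S)])
for n,(q,_),(x0,y0,w,h) in (("sc",P,(190,120,200,120)),("si",S,(150,110,240,130))):
    c=q["image"][y0:y0+h,x0:x0+w]; cv2.imwrite(f"pics/crop_{n}.png",cv2.resize(c,None,fx=3.3,fy=3.3,interpolation=cv2.INTER_CUBIC)[:,:,::-1])
E
```

```text
bar_mid [ 5.91376e+02  1.54138e+02 -2.25000e-01] 0.11
bar_mid [ 5.90588e+02  1.56343e+02 -1.84000e-01] 0.118
bar_mid [ 5.91607e+02  1.53916e+02 -2.21000e-01] 0.079
bar_short [ 4.83343e+02  1.82910e+02 -2.88000e-01] 0.126
bar_short [ 4.82248e+02  1.83871e+02 -2.91000e-01] 0.104
bar_short [ 4.83413e+02  1.81550e+02 -2.86000e-01] 0.131
sp ([np.float64(513.0119396339774), np.float64(-137.83065838853759), np.float64(-0.3844847397198777)], np.float64(0.27121704686204173))
sp ([np.float64(512.4373289560833), np.float64(-137.21015163589084), np.float64(0.13003729540489836)], np.float64(0.1133609967975293))
sp ([np.float64(512.384668452693), np.float64(-137.29133811231748), np.float64(0.1321335060297221)], np.float64(0.11308415555061582))
sp ([np.float64(509.4905672012653), np.float64(-135.9258285340462), np.float64(1.383433017086698)], np.float64(0.44288640831468495))
sp ([np.float64(508.8833185048352), np.float64(-135.3613961044383), np.float64(1.3882370160786055)], np.float64(0.44252152048849674))
sp ([np.float64(512.4242810098987), np.float64(-137.27673832564358), np.float64(3.2750420753534155)], np.float64(0.11269108493050702))
beaker [array([ 632., -236.,   42.]), array([ 641., -230.,   42.])]
jug [array([ 498., -305.,   57.]), array([ 507., -306.,   57.])]
tray [array([ 570., -240.,    8.]), array([ 573., -273.,    8.])]
beater [array([732.,  35.,  10.]), array([716.,  41.,  10.])]
```

View pics/m_scene.png

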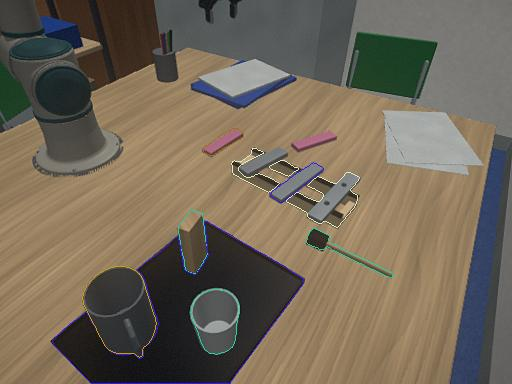

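View pics/crop_si.png

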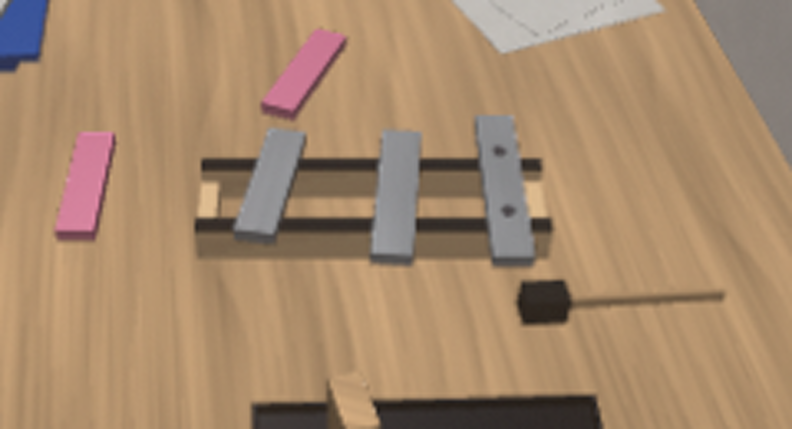

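View pics/crop_sc.png

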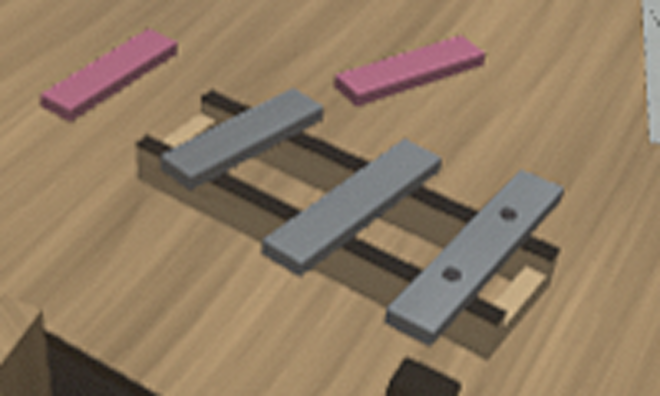

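```bash
cat > frame0.py <<'E'
from h import *; import pickle
o=pickle.load(open("look.pkl","rb"));P,S=o["scene"],o["side"]
def mk(x,y,z):return [x,y,z]
# frame pts
B=[(97,95,50),(133,95,50),(133,-95,50),(97,-95,50)]
obs=[(S[0],(150,110),[(477,117),(513,115),(533,254),(491,257)],B),
 (P[0],(190,120),[(524,171),(563,190),(434,330),(388,313)],B),
 (S[0],(150,110),[(203,158),(541,158),(195,231),(552,231)],[(-155,47,36),(155,47,36),(-155,-47,36),(155,-47,36)]),
 (P[0],(190,120),[(205,92),(558,245),(137,143),(505,322)],[(-155,47,36),(155,47,36),(-155,-47,36),(155,-47,36)])]
def W(v,q):
    q=np.array(q,float);c,s=np.cos(v[2]),np.sin(v[2])
    return np.c_[v[0]+c*q[:,0]-s*q[:,1],v[1]+s*q[:,0]+c*q[:,1],q[:,2]]
def res(v,sel=obs):
    return np.concatenate([(proj(p,W(v,q))-(np.array(px)/3.3+off-.35)).ravel() for p,off,px,q in sel])
if __name__=="__main__":
    for sel in (obs,obs[::2],obs[1::2]):
        s=least_squares(lambda v:res(v,sel),[550,150,-.1],x_scale=[10,10,.1]);print(s.x.round(4),np.sqrt(np.mean(s.fun**2)))
        if sel is obs: v=s.x;print(s.fun.reshape(-1,2).round(1).tolist())
    def inF(x,y): 
        d=np.array([x-v[0],y-v[1]]);c,s=np.cos(v[2]),np.sin(v[2]);return [c*d[0]+s*d[1],-s*d[0]+c*d[1]]
    print(inF(591.4,154.1),inF(483.3,182.9))
    # tray
E
python3 frame0.py
```

```text
[ 5.721699e+02  1.661533e+02 -1.153000e-01] 0.8341912660762413
[[-0.8, -0.9], [-0.0, -0.3], [1.3, 0.7], [0.9, -0.2], [-1.1, -1.0], [0.7, -1.0], [0.4, 1.2], [-0.6, -1.2], [-0.5, 0.6], [0.0, 0.2], [-0.3, -0.2], [0.7, -0.6], [1.6, -0.5], [0.8, 0.9], [-0.4, 0.3], [-2.0, 0.2]]
[ 5.716138e+02  1.668037e+02 -1.278000e-01] 0.502107830478132
[ 5.725084e+02  1.654828e+02 -1.081000e-01] 0.9636398405335256
[np.float64(20.489035194001627), np.float64(-9.761129413181905)] [np.float64(-90.20635434836396), np.float64(6.412328289607945)]
```

```bash
cat >> h.py <<'E'
def TR(st): return R.from_rotvec(st["eef_rot"]).as_matrix()
def plan(st,tp,zdir,xdir):
    """world target tcp, tool z dir, tool x dir -> shift in current tool axes (mm), rotvec deg in tool"""
    z=np.array(zdir,float);z/=np.linalg.norm(z);x=np.array(xdir,float);x-=z*(x@z);x/=np.linalg.norm(x)
    Rt=np.c_[x,np.cross(z,x),z];Rc=TR(st)
    return Rc.T@(np.array(tp)-st["ee_pos"]), np.degrees(R.from_matrix(Rc.T@Rt).as_rotvec())
E
python3 - <<'E'
from h import *; from workcell import r,optics
p=optics.grab_frame("wrist");st=r.read_state();M=TR(st);print(M.round(3))
Mc=R.from_rotvec(p["rotation"]).as_matrix()
print("cam in tool",M.T@(p["xyz"]-st["ee_pos"]),"\n",(M.T@Mc).round(3), r.finger_overhang)
print(unproj(p,[256,192],0), unproj(p,[[0,0],[511,0],[0,383],[511,383]],0))
F=np.array([572,166,-.12]);c,s=np.cos(F[2]),np.sin(F[2])
print(plan(st,[572,166,300],[0,0,-1],[-c,-s,0]))
print([a for a in dir(r) if a[0]!='_'],[a for a in dir(optics) if a[0]!='_'])
E
```

```text
[[-0.965  0.262  0.   ]
 [ 0.262  0.965  0.   ]
 [-0.     0.    -1.   ]]
cam in tool [  80.30272098    0.5459763  -116.62696879] 
 [[-0.001  0.95   0.313]
 [ 1.     0.001 -0.   ]
 [-0.001  0.313 -0.95 ]] 25.0
[[176.13761435 507.23434094   0.        ]] [[-129.09318037  279.24529872    0.        ]
 [  26.86595914  854.76644014    0.        ]
 [ 411.49496031  -47.28898905    0.        ]
 [ 663.06706572  872.09397674    0.        ]]
(array([-508.64147912, -215.1125736 ,  -43.67335872]), array([ 5.79742494e-03,  6.53283515e-04, -8.29419588e+00]))
['MotionError', 'finger_overhang', 'job_done', 'read_state'] ['cut_out', 'grab_frame', 'spot_in']
```

>>> step_arm --moves '[[[0,0,0,0,0,-8.3,0.085],[-0.0568,-0.032,-0.005,0,0,0,0.085],[-0.0568,-0.032,-0.005,0,0,0,0.085],[-0.0568,-0.032,-0.005,0,0,0,0.085],[-0.0568,-0.032,-0.005,0,0,0,0.085],[-0.0568,-0.032,-0.005,0,0,0,0.085],[-0.0568,-0.032,-0.005,0,0,0,0.085],[-0.0568,-0.032,-0.005,0,0,0,0.085],[-0.0568,-0.032,-0.005,0,0,0,0.085],[-0.0568,-0.032,-0.005,0,0,0,0.085]]]'

```text
t: 2.35
ee_pos: [591.0, 173.5, 299.6]
eef_rot: [0.188, 3.136, 0.001]
force: [0.5, 1.3, 0.1]
finger_gap: 84.9
```

```bash
python3 - <<'E'
from h import *; from workcell import r,optics; import pickle
p=optics.grab_frame("wrist");st=r.read_state();print(st["t"],st["ee_pos"].round(1),st["qpos"].round(3))
cv2.imwrite("pics/w1.png",p["image"][:,:,::-1])
out={}
for t in ["bar_mid","bar_short","frame"]:
    L=optics.cut_out(p,t);out[t]=L;print(t,[(round(d["score"],2),np.round(d["centre"]).tolist(),int(d["mask"].sum())) for d in L[:4]])
pickle.dump((p,out),open("w1.pkl","wb"))
E
```

```text
2.4 [595.3 168.2 297.6] [ 0.217  0.318  1.02  -0.003  1.805 -1.229]
bar_mid [(0.77, [169.0, 234.0], 3314)]
bar_short [(0.95, [80.0, 242.0], 3492), (0.95, [100.0, 395.0], 2941)]
frame [(0.89, [218.0, 240.0], 8238)]
```

View pics/w1.png

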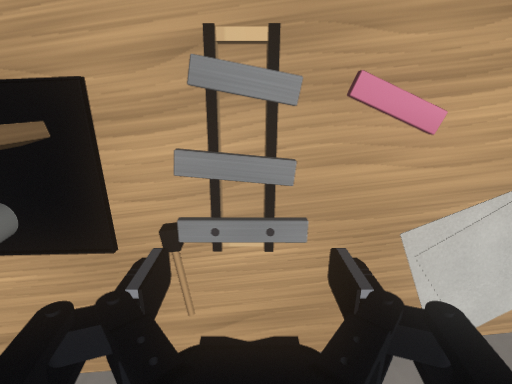

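```bash
python3 - <<'E'
from h import *; from workcell import r,optics; import pickle
p=optics.grab_frame("wrist");p=optics.grab_frame("wrist");st=r.read_state();print(st["t"],st["ee_pos"].round(1),st["qpos"].round(4),st["force"])
out={}
for t in ["bar_mid","bar_short"]:
    L=optics.cut_out(p,t);out[t]=L;print(t,[(round(d["score"],2),np.round(d["centre"]).tolist(),int(d["mask"].sum())) for d in L[:4]])
pickle.dump((p,out),open("w1.pkl","wb"))
c=p["image"][10:265,160:320];cv2.imwrite("pics/w1c.png",cv2.resize(c[:130],None,fx=4.5,fy=4.5,interpolation=cv2.INTER_CUBIC)[:,:,::-1]);cv2.imwrite("pics/w1d.png",cv2.resize(c[125:],None,fx=4.5,fy=4.5,interpolation=cv2.INTER_CUBIC)[:,:,::-1])
E
```

```text
2.65 [589.1 175.6 299.5] [ 2.2950e-01  3.0560e-01  1.0308e+00  4.0000e-04  1.8050e+00 -1.2221e+00] [-0.94974548 -0.46835686 -0.38593435]
bar_mid [(0.63, [168.0, 235.0], 3222)]
bar_short [(0.95, [102.0, 395.0], 2835), (0.62, [82.0, 244.0], 3483)]
```

View pics/w1c.png

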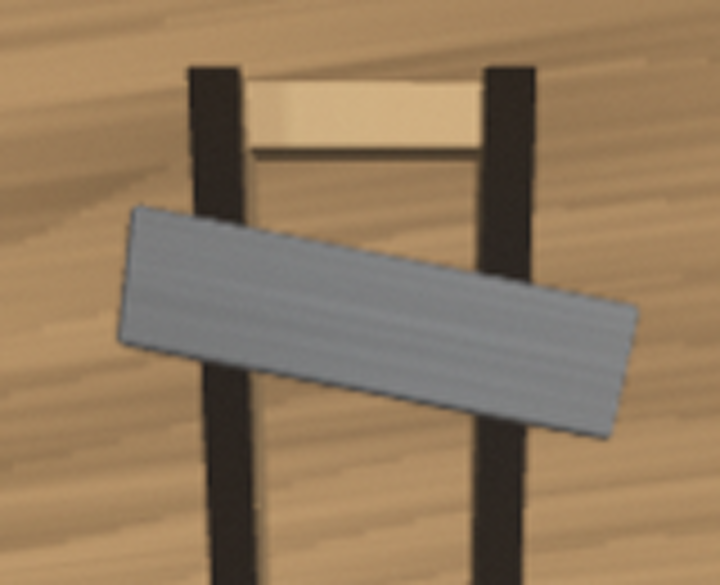

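View pics/w1d.png

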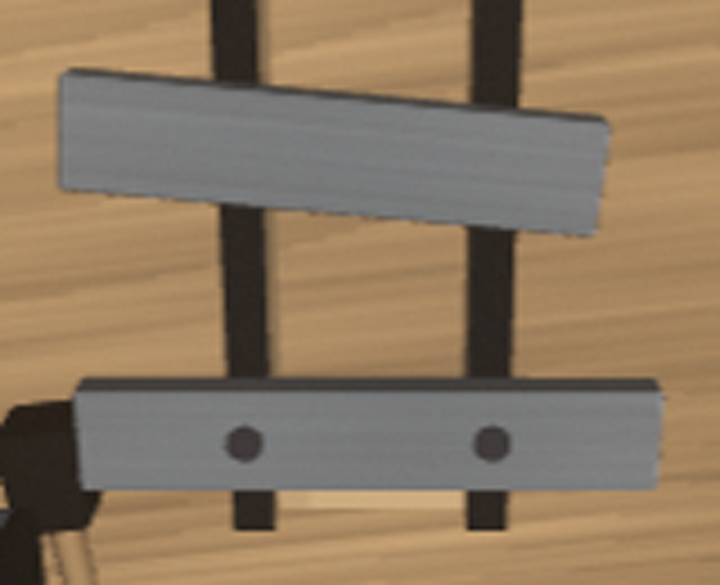

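```bash
cat > fr1.py <<'E'
from h import *; import pickle
from frame0 import W
def fit(p,pts,px,v0,cal=False):
    f=lambda v:(proj(p,W(v,pts))-px).ravel()
    s=least_squares(f,v0,x_scale=[10,10,.1]);return s.x,s.fun.reshape(-1,2)
def rel(F,b):
    d=b[:2]-F[:2];c,s=np.cos(F[2]),np.sin(F[2]);return np.array([c*d[0]+s*d[1],-s*d[0]+c*d[1],b[2]-F[2]])
def bar(L): return [(-18,-L/2,50),(-18,L/2,50),(18,L/2,50),(18,-L/2,50)]
E
python3 - <<'E'
from fr1 import *
p,_=pickle.load(open("w1.pkl","rb"))
c=lambda q:np.array(q)/4.5+[160,10]-.39
d=lambda q:np.array(q)/4.5+[160,135]-.39
px=np.vstack([c([(188,67),(537,67)]),d([(235,530),(506,530),(78,390),(658,392),(656,488),(83,490)])])
pts=[(-155,-47,36),(-155,47,36),(155,-47,36),(155,47,36),(97,-95,50),(97,95,50),(133,95,50),(133,-95,50)]
F,e=fit(p,pts,px,[572,166,-.12]);print(F.round(4),e.round(1).tolist())
m,e=fit(p,bar(165),d([(66,76),(607,122),(598,235),(62,188)]),[591,154,-.2]);print(m,e.round(1).tolist(),rel(F,m))
s,e=fit(p,bar(140),c([(135,205),(637,308),(610,438),(120,342)]),[483,180,-.2]);print(s,e.round(1).tolist(),rel(F,s))
o=pickle.load(open("look.pkl","rb"));P,S=o["scene"],o["side"]
# tray fit
T=lambda v:box(v[0],v[1],v[2],270,350,0,14)
pm=[(P[0],P[1]["tray"][0]["mask"])]
b,sc=fitbox([(S[0],S[1]["tray"][0]["mask"])],[572,-260,0.],270,350,0,14);print("tray",b,sc)
# spacer separately per view
for q in (P,S): print(fitbox([(q[0],q[1]["spacer"][0]["mask"])],[512,-137,.13],24,50,4,124))
E
```

```text
[ 5.707930e+02  1.672793e+02 -1.214000e-01] [[-0.4, -0.7], [0.3, -0.6], [-0.3, 0.2], [0.4, 0.2], [-1.8, 0.4], [2.0, -0.0], [0.8, 1.1], [-0.9, 0.7]]
[ 5.90162341e+02  1.55424397e+02 -2.08140879e-01] [[-1.8, -0.7], [2.2, -0.2], [0.5, 0.5], [-0.9, 0.8]] [20.66214373 -9.42269551 -0.08677542]
[ 4.83034075e+02  1.82149763e+02 -3.04855657e-01] [[-1.1, -0.7], [1.6, -0.5], [0.7, 1.0], [-1.2, 0.6]] [-88.91369349   4.13630781  -0.18349019]
tray [np.float64(565.4130964298452), np.float64(-227.37174262055575), np.float64(-0.09128372203924233)] 0.39971266214241347
([np.float64(512.8020407358697), np.float64(-137.6540504455753), np.float64(0.18431642304126888)], np.float64(0.038231110367333274))
([np.float64(512.803929426251), np.float64(-133.17505149801457), np.float64(0.12225918450632339)], np.float64(0.17174357958671682))
```

>>> step_arm --moves '[[[0.0094,-0.0455,0,0,0,0,0.085],[0.0094,-0.0455,0,0,0,0,0.085],[0.0094,-0.0455,0,0,0,0,0.085],[0.0094,-0.0455,0,0,0,0,0.085],[0,0,0,10,0,0,0.085],[0,0,0,10,0,0,0.085]]]'

```text
t: 3.5
ee_pos: [530.0, -1.9, 301.0]
eef_rot: [-0.187, -3.069, 0.549]
force: [-0.6, 0.3, -0.5]
finger_gap: 85.4
```

```bash
python3 - <<'E'
from h import *; from workcell import r,optics; import pickle
p=optics.grab_frame("wrist");p=optics.grab_frame("wrist");st=r.read_state();q=st["qpos"];print(st["t"],st["ee_pos"].round(1),q.round(4));print(TR(st).round(3))
E_=lambda a,x:R.from_euler(a,x).as_matrix()
for s in(1,-1): print((E_('z',q[0])@E_('y',q[1]+q[2])@E_('z',s*q[3])@E_('y',q[4])@E_('z',q[5]+np.pi/2)).round(3))
cv2.imwrite("pics/w2.png",p["image"][:,:,::-1])
L=optics.cut_out(p,"spacer");pickle.dump((p,L),open("w2.pkl","wb"));print([(d["score"],d["centre"]) for d in L])
E
```

```text
3.6 [530.    1.2 298.7] [ 0.0947  0.111   1.2855 -0.353   1.8073 -1.4336]
[[-0.993  0.108 -0.04 ]
 [ 0.115  0.933 -0.341]
 [ 0.001 -0.344 -0.939]]
[[-0.993  0.108 -0.04 ]
 [ 0.115  0.933 -0.341]
 [ 0.001 -0.344 -0.939]]
[[-0.994 -0.013 -0.104]
 [-0.046  0.944  0.328]
 [ 0.094  0.331 -0.939]]
[(0.79, [165.9, 212.2])]
```

View pics/w2.png

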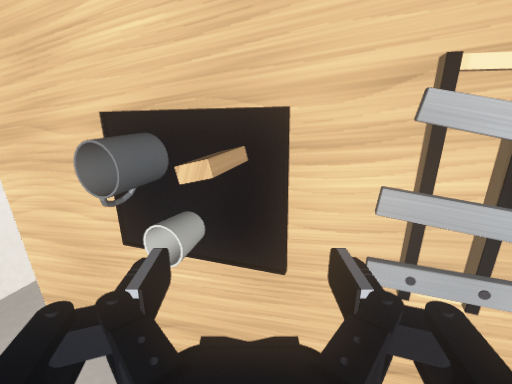

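```bash
python3 - <<'E'
from h import *; import pickle
p,L=pickle.load(open("w2.pkl","rb"))
for y in(.05,.2): print(fitbox([(p,L[0]["mask"])],[512,-137,y],24,50,4,124))
im=p["image"].copy()
b,_=fitbox([(p,L[0]["mask"])],[512,-137,.1],24,50,4,124)
for X in proj(p,box(*b,24,50,4,124)): cv2.circle(im,tuple(int(v*16) for v in X),16,(255,0,0),-1,shift=4)
cv2.imwrite("pics/w2c.png",cv2.resize(im[90:290,60:320],None,fx=3,fy=3,interpolation=cv2.INTER_CUBIC)[:,:,::-1])
E_=lambda a,x:R.from_euler(a,x).as_matrix()
def wrist(q1,th,Rt):
    A=E_('z',q1)@E_('y',th); B=A.T@Rt
    e=R.from_matrix(B).as_euler('ZYZ'); return np.array([e[0],e[1],(e[2]-np.pi/2+np.pi)%(2*np.pi)-np.pi])
def tool(yaw,T,flip):
    # yaw of jaw axis; T>0 tilts toward right(-y)
    xs=np.array([np.cos(yaw),np.sin(yaw),0]); ys=np.array([-np.sin(yaw),np.cos(yaw),0])
    z=np.array([0,0,-1])*np.cos(T)-ys*np.sin(T); y=xs*flip; return np.c_[np.cross(y,z),y,z]
for flip in(1,-1):
  for T in(50,40,0):
    for th in(95,110): print(flip,"pick",T,th,wrist(-.24,np.radians(th),tool(.14,np.radians(T),flip)).round(2))
  for T in(0,-40,-50):
    for th in(85,105): print(flip,"place",T,th,wrist(.22,np.radians(th),tool(-.12,np.radians(T),flip)).round(2))
E
```

```text
([np.float64(511.36277245802216), np.float64(-136.76589074082517), np.float64(0.16218025744370745)], np.float64(0.06731850209801282))
([np.float64(511.46235991839274), np.float64(-137.00701980433058), np.float64(0.15454866301194425)], np.float64(0.06764837832845116))
1 pick 50 95 [-0.86  1.22 -0.18]
1 pick 50 110 [-0.95  1.06  0.04]
1 pick 40 95 [-0.68  1.26 -0.24]
1 pick 40 110 [-0.75  1.06 -0.05]
1 pick 0 95 [ 0.    1.48 -0.38]
1 pick 0 110 [ 0.    1.22 -0.38]
1 place 0 85 [-0.    1.66  0.34]
1 place 0 105 [-0.    1.31  0.34]
1 place -40 85 [0.66 1.42 0.32]
1 place -40 105 [0.72 1.15 0.09]
1 place -50 85 [0.83 1.37 0.29]
1 place -50 105 [0.92 1.14 0.01]
-1 pick 50 95 [-0.86  1.22  2.96]
-1 pick 50 110 [-0.95  1.06 -3.1 ]
-1 pick 40 95 [-0.68  1.26  2.9 ]
-1 pick 40 110 [-0.75  1.06  3.09]
-1 pick 0 95 [0.   1.48 2.76]
-1 pick 0 110 [0.   1.22 2.76]
-1 place 0 85 [ 0.    1.66 -2.8 ]
-1 place 0 105 [-0.    1.31 -2.8 ]
-1 place -40 85 [ 0.66  1.42 -2.82]
-1 place -40 105 [ 0.72  1.15 -3.05]
-1 place -50 85 [ 0.83  1.37 -2.85]
-1 place -50 105 [ 0.92  1.14 -3.13]
```

View pics/w2c.png

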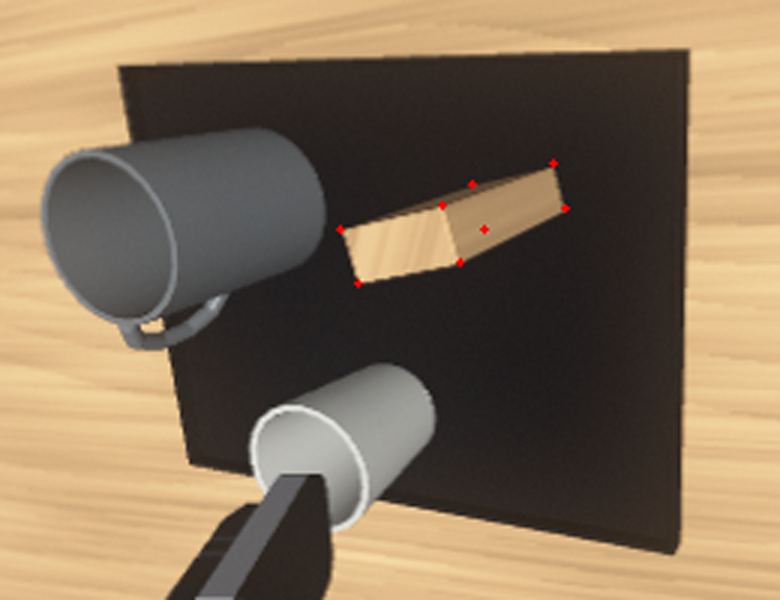

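```bash
cat > pl.py <<'E'
from h import *; from workcell import r
def tool(yaw,T,flip=1):
    T=np.radians(T);xs=np.array([np.cos(yaw),np.sin(yaw),0]); ys=np.array([-np.sin(yaw),np.cos(yaw),0])
    z=np.array([0,0,-1])*np.cos(T)-ys*np.sin(T); y=xs*flip; return np.c_[np.cross(y,z),y,z]
def go(g,yaw,T,flip=1,back=0,st=None):
    """grasp point g world; prints shift in the TARGET tool axes (mm) and turn (deg) from measured pose"""
    st=st or r.read_state();Rt=tool(yaw,T,flip);Rc=TR(st)
    tcp=np.array(g,float)-(6+back)*Rt[:,2]; d=tcp-st["ee_pos"]
    print("t",round(st["t"],2),"tcp",st["ee_pos"].round(1),"target",tcp.round(1),"q",st["qpos"].round(2),"F",st["force"].round(1),"gap",round(st["finger_gap"],1))
    print(" shift cur axes",(Rc.T@d).round(1)," turn",np.degrees(R.from_matrix(Rc.T@Rt).as_rotvec()).round(1)," shift target axes",(Rt.T@d).round(1))
E
python3 - <<'E'
from pl import *
go([509.3,-123.2,99],.157,50,back=70)
E
```

```text
t 3.65 tcp [530.1   0.8 299. ] target [500.2 -65.7 147.9] q [ 0.09  0.11  1.28 -0.35  1.81 -1.43] F [ 0.4 -0.6 -0.3] gap 84.9
 shift cur axes [ 21.9 -13.9 165.8]  turn [ 15.8 -29.6  74.7]  shift target axes [ 76.6 -40.  143.9]
```

>>> step_arm --moves '[[[0.011,-0.007,0.06,0,0,0,0.085],[0.011,-0.007,0.06,0,0,0,0.085],[0,0,0,1.97,-3.7,9.34,0.085],[0,0,0,1.97,-3.7,9.34,0.085],[0,0,0,1.97,-3.7,9.34,0.085],[0,0,0,1.97,-3.7,9.34,0.085],[0,0,0,1.97,-3.7,9.34,0.085],[0,0,0,1.97,-3.7,9.34,0.085],[0,0,0,1.97,-3.7,9.34,0.085],[0,0,0,1.97,-3.7,9.34,0.085]]]'

```text
t: 4.9
ee_pos: [501.8, -52.4, 191.7]
eef_rot: [1.557, 1.801, -0.719]
force: [0.1, -0.5, -0.2]
finger_gap: 84.6
```

```bash
python3 - <<'E'
from pl import *
from workcell import optics
p=optics.grab_frame("wrist")
go([509.3,-123.2,99],.157,50,back=70)
cv2.imwrite("pics/w3.png",p["image"][:,:,::-1])
X=box(511.5,-137,.157,24,50,4,124);im=p["image"].copy()
for q in proj(p,X): cv2.circle(im,tuple(int(v) for v in q),2,(255,0,0),-1)
cv2.imwrite("pics/w3.png",im[:,:,::-1])
E
```

```text
t 4.95 tcp [501.6 -52.2 190.6] target [500.2 -65.7 147.9] q [ 0.22  0.08  1.7  -0.88  1.49  0.21] F [-1.7  0.3 -1.5] gap 85.0
 shift cur axes [24.3 -3.7 37.5]  turn [-0.3  0.1 -0.9]  shift target axes [24.3 -3.5 37.5]
```

View pics/w3.png

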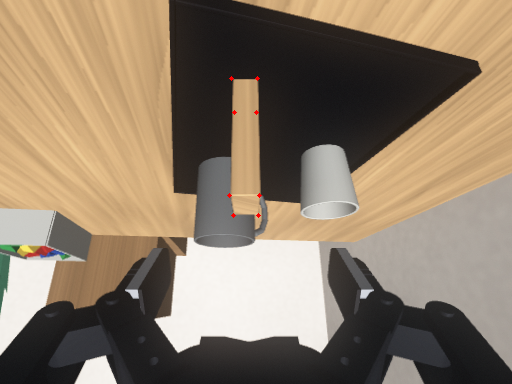

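>>> step_arm --moves '[[[0.0121,-0.0017,0.015,0,0,-0.5,0.085],[0.0121,-0.0017,0.015,0,0,-0.4,0.085],[0,0,0.026,0,0,0,0.085],[0,0,0.026,0,0,0,0.085],[0,0,0.026,0,0,0,0.085],[0,0,0,0,0,0,0.085]]]' --grip_force 60

```text
t: 5.7
ee_pos: [507.4, -120.8, 101.1]
eef_rot: [1.539, 1.824, -0.734]
force: [-0.2, 0.0, -0.6]
finger_gap: 85.2
```

```bash
python3 - <<'E'
from pl import *
from workcell import optics
p=optics.grab_frame("wrist")
go([509.3,-123.2,99],.157,50)
cv2.imwrite("pics/w4.png",p["image"][:,:,::-1])
E
```

```text
t 5.75 tcp [ 508.1 -120.   102.4] target [ 508.6 -118.7  102.9] q [ 0.08  0.18  1.78 -0.93  1.27  0.24] F [-0.3 -0.1  0.1] gap 84.8
 shift cur axes [ 0.4  0.7 -1.3]  turn [-0.3 -0.   0.8]  shift target axes [ 0.4  0.7 -1.3]
```

View pics/w4.png

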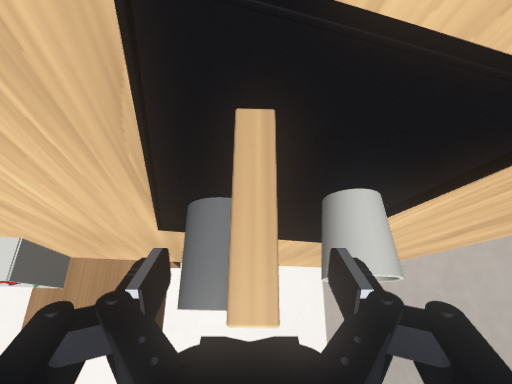

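>>> step_arm --moves '[[[0,0,0,0,0,0,0.03],[0,0,0,0,0,0,0.01],[0,0,0,0,0,0,0.01],[0,0,0,0,0,0,0.01],[0,0,0,0,0,0,0.01],[0,0,0,0,0,0,0.01]]]' --grip_force 60

```text
t: 6.5
ee_pos: [509.3, -119.2, 103.9]
eef_rot: [1.537, 1.82, -0.729]
force: [0.2, 2.7, 4.0]
finger_gap: 23.3
```

```bash
python3 - <<'E'
from pl import *
go([509.3,-123.2,99],.157,50)
E
```

```text
t 6.5 tcp [ 509.3 -119.2  103.9] target [ 508.6 -118.7  102.9] q [ 0.08  0.18  1.77 -0.93  1.27  0.24] F [0.2 2.7 4. ] gap 23.3
 shift cur axes [ 1.2 -0.6  0.1]  turn [-0.1  0.   0.7]  shift target axes [ 1.2 -0.6  0.1]
```

>>> step_arm --moves '[[[-0.0345,0,-0.029,0,0,0,0.01],[-0.04,0,-0.033,0,0,0,0.01],[-0.04,0,-0.033,0,0,0,0.01]]]'

```text
t: 6.88
ee_pos: [510.2, -119.9, 252.9]
eef_rot: [1.538, 1.822, -0.731]
force: [1.1, -0.2, -1.4]
finger_gap: 23.4
```

```bash
cat >> pl.py <<'E'
F=np.array([570.9,167.1,-.1214])
def fw(x,y,z=0):
    c,s=np.cos(F[2]),np.sin(F[2]);return np.array([F[0]+c*x-s*y,F[1]+s*x+c*y,z])
def togo(tcp,Rt,st=None):
    st=st or r.read_state();Rc=TR(st);d=np.array(tcp)-st["ee_pos"]
    print("t",round(st["t"],2),"tcp",st["ee_pos"].round(1),"target",np.round(tcp,1),"q",st["qpos"].round(2),"F",st["force"].round(1),"gap",round(st["finger_gap"],1))
    print(" shift cur axes",(Rc.T@d).round(1)," turn",np.degrees(R.from_matrix(Rc.T@Rt).as_rotvec()).round(1)," shift target axes",(Rt.T@d).round(1))
# block centre in tool at grasp 1
R1=tool(.157+.012,50); BC=R1.T@(np.array([511.5,-137,64])-np.array([509.3,-119.2,103.9])); BC[1]=0
def place(bx,by,bz,T=-40):
    Rt=tool(F[2],T);return fw(bx,by,bz)-Rt@BC,Rt
E
python3 - <<'E'
from pl import *
print(BC); tcp,Rt=place(82,0,62); print(tcp)
togo(tcp+[0,0,70],Rt)
E
```

```text
[19.04870493  0.         39.37201816]
[647.46451474 117.5632956   79.91644422]
t 6.88 tcp [ 510.2 -119.9  252.9] target [647.5 117.6 149.9] q [ 0.08 -0.01  1.65 -0.88  1.47 -0.01] F [ 1.1 -0.2 -1.4] gap 23.4
 shift cur axes [213.5 175.3 -97.7]  turn [ 0.7 89.4 18.1]  shift target axes [127.1 107.5 241.1]
```

>>> step_arm --moves '[[[0,0,0,0.08,9.93,2.01,0.01],[0,0,0,0.08,9.93,2.01,0.01],[0,0,0,0.08,9.93,2.01,0.01],[0,0,0,0.08,9.93,2.01,0.01],[0,0,0,0.08,9.93,2.01,0.01],[0,0,0,0.08,9.93,2.01,0.01],[0,0,0,0.08,9.93,2.01,0.01],[0,0,0,0.08,9.93,2.01,0.01],[0,0,0,0.08,9.93,2.01,0.01],[0,0,0,0,0,0,0.01]]]'

```text
t: 8.12
ee_pos: [510.0, -121.3, 249.5]
eef_rot: [-1.942, -1.713, -0.704]
force: [0.2, 0.8, -1.5]
finger_gap: 23.1
```

```bash
python3 - <<'E'
from pl import *
tcp,Rt=place(82,0,62)
togo(tcp+[0,0,70],Rt)
E
```

```text
t 8.12 tcp [ 510.  -121.3  249.5] target [647.5 117.6 149.9] q [-0.59  0.2   1.37  0.64  1.86 -0.37] F [ 0.2  0.8 -1.5] gap 23.1
 shift cur axes [130.8 107.1 239.3]  turn [-0.   0.  -0.2]  shift target axes [130.3 107.5 239.4]
```

Rotated as planned; translate to the hover in 5 rows.

>>> step_arm --moves '[[[0.026,0.0215,0.048,0,0,0,0.01],[0.026,0.0215,0.048,0,0,0,0.01],[0.026,0.0215,0.048,0,0,0,0.01],[0.026,0.0215,0.048,0,0,0,0.01],[0.026,0.0215,0.048,0,0,0,0.01],[0,0,0,0,0,0,0.01]]]'

```text
t: 8.88
ee_pos: [647.6, 123.5, 149.7]
eef_rot: [-1.935, -1.726, -0.7]
force: [0.2, 0.4, -0.7]
finger_gap: 23.1
```

```bash
python3 - <<'E'
from pl import *
from workcell import optics
tcp,Rt=place(82,0,62)
for n in("wrist","side","scene"):
    p=optics.grab_frame(n);st=r.read_state()
    im=p["image"].copy();Rc=TR(st)
    c=st["ee_pos"]+Rc@BC; print(c)
    for q in proj(p,box(c[0],c[1],F[2],24,120,c[2]-25,c[2]+25)): cv2.circle(im,tuple(int(v) for v in q),1,(255,0,0),-1)
    x0,y0,w,h={"wrist":(0,0,512,384),"side":(200,60,200,150),"scene":(230,80,200,150)}[n]
    im=im[y0:y0+h,x0:x0+w]
    if w<512: im=cv2.resize(im,None,fx=3.5,fy=3.5,interpolation=cv2.INTER_CUBIC)
    cv2.imwrite(f"pics/h_{n}.png",im[:,:,::-1])
togo(tcp,Rt)
E
```

```text
[652.49494378 161.03308972 132.94235272]
[652.90188102 159.5712165  133.96511119]
[653.21640666 158.57839423 134.589     ]
t 9.03 tcp [648.4 119.  152.6] target [647.5 117.6  79.9] q [-0.13  0.45  1.27  0.7   1.46 -0.1 ] F [ 0.4  0.  -0.9] gap 23.2
 shift cur axes [-47.8  -1.   54.8]  turn [0.1 0.2 0.2]  shift target axes [-47.9  -0.7  54.7]
```

View pics/h_wrist.png

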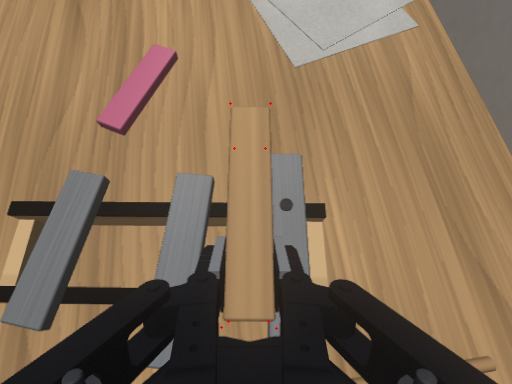

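View pics/h_side.png

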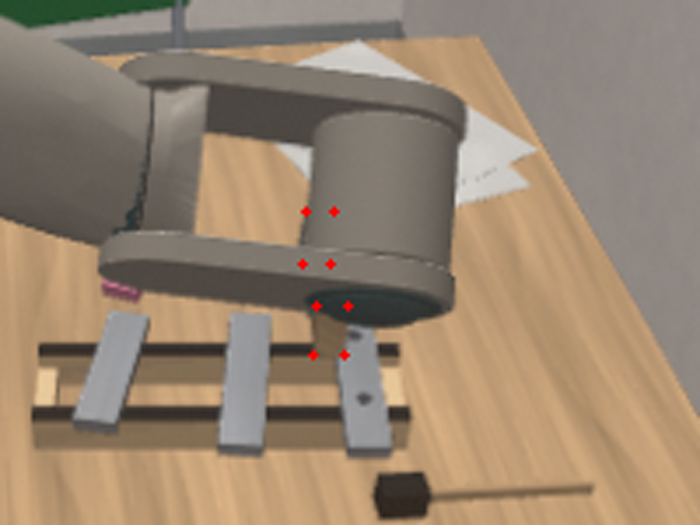

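View pics/h_scene.png

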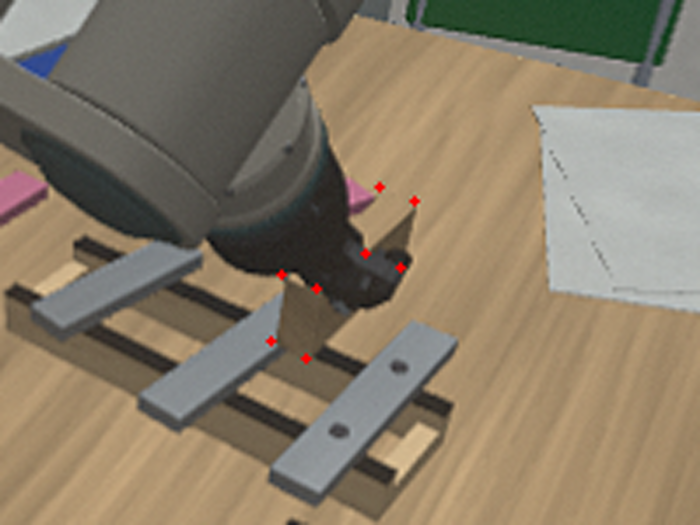

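>>> step_arm --moves '[[[-0.0155,-0.0003,0.018,0,0,0,0.01],[-0.0155,-0.0003,0.018,0,0,0,0.01],[-0.0135,-0.0004,0.0155,0,0,0,0.01],[0,0,0,0,0,0,0.01]]]'

```text
t: 9.52
ee_pos: [646.7, 117.6, 81.4]
eef_rot: [-1.94, -1.716, -0.704]
force: [0.7, -0.0, -0.7]
finger_gap: 23.3
```

```bash
python3 - <<'E'
from pl import *
from workcell import optics
tcp,Rt=place(82,0,61)
for n in("wrist","scene"):
    p=optics.grab_frame(n);st=r.read_state()
    im=p["image"].copy();Rc=TR(st)
    c=st["ee_pos"]+Rc@BC; print(c)
    if n=="scene":
      im=cv2.resize(im[100:250,230:430],None,fx=3.5,fy=3.5,interpolation=cv2.INTER_CUBIC)
    cv2.imwrite(f"pics/i_{n}.png",im[:,:,::-1])
togo(tcp,Rt)
E
```

```text
[651.87144125 157.25461167  64.1866409 ]
[652.11844056 157.35425078  64.83584502]
t 9.62 tcp [647.3 117.8  82.8] target [647.5 117.6  78.9] q [-0.13  0.53  1.31  0.71  1.37 -0.18] F [ 0.1 -1.3 -0.7] gap 23.3
 shift cur axes [-2.6  0.2  2.9]  turn [0.1 0.1 0. ]  shift target axes [-2.6  0.2  2.9]
```

View pics/i_wrist.png

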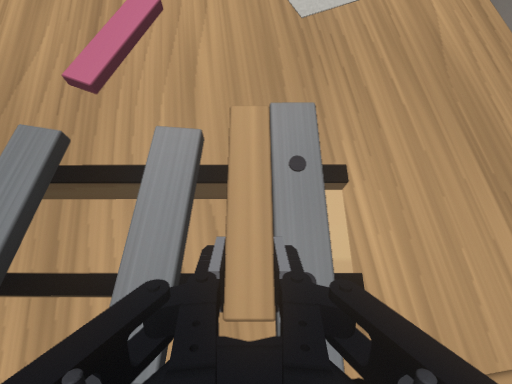

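View pics/i_scene.png

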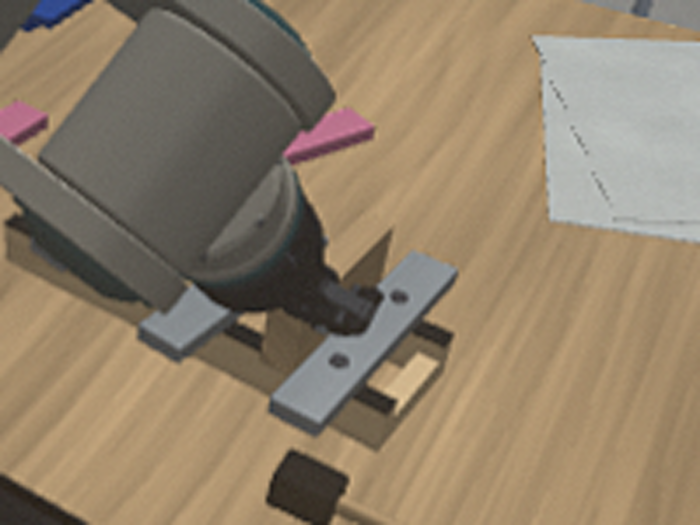

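>>> step_arm --moves '[[[-0.001,0,0.0011,0,0,0,0.01],[-0.0007,0,0.0008,0,0,0,0.01],[-0.0005,0,0.0006,0,0,0,0.01],[0,0,0,0,0,0,0.01]]]'

```text
t: 10.12
ee_pos: [647.4, 118.0, 80.4]
eef_rot: [-1.94, -1.719, -0.707]
force: [-0.4, -0.1, -0.9]
finger_gap: 23.3
```

```bash
python3 - <<'E'
from pl import *
tcp,Rt=place(82,0,61)
togo(tcp,Rt)
E
```

```text
t 10.12 tcp [647.4 118.   80.4] target [647.5 117.6  78.9] q [-0.13  0.53  1.31  0.71  1.37 -0.18] F [-0.4 -0.1 -0.9] gap 23.3
 shift cur axes [-1.3  0.1  0.9]  turn [0.1 0.1 0.1]  shift target axes [-1.3  0.1  0.9]
```

>>> step_arm --moves '[[[-0.0006,0,0.0007,0,0,0,0.01],[-0.0006,0,0.0007,0,0,0,0.01],[0,0,0,0,0,0,0.01]]]'

```text
t: 10.5
ee_pos: [647.6, 117.9, 80.0]
eef_rot: [-1.938, -1.72, -0.708]
force: [-4.2, -1.3, 6.4]
finger_gap: 23.2
```

>>> step_arm --moves '[[[-0.0004,0,0.0004,0,0,0,0.01],[0,0,0,0,0,0,0.01]]]'

```text
t: 10.75
ee_pos: [647.6, 117.9, 80.0]
eef_rot: [-1.938, -1.72, -0.709]
force: [-5.8, -2.3, 9.5]
finger_gap: 23.4
```

>>> step_arm --moves '[[[0,0,0,0,0,0,0.04],[0,0,0,0,0,0,0.05],[0,0,0,0,0,0,0.05]]]'

```text
t: 11.12
ee_pos: [647.4, 117.9, 77.8]
eef_rot: [-1.94, -1.719, -0.707]
force: [-0.2, -0.5, -0.1]
finger_gap: 50.1
```

```bash
python3 - <<'E'
from pl import *
from workcell import optics
tcp,Rt=place(82,0,61)
togo(tcp,Rt)
p=optics.grab_frame("wrist");cv2.imwrite("pics/j.png",p["image"][:,:,::-1])
E
```

```text
t 11.12 tcp [647.4 117.9  77.8] target [647.5 117.6  78.9] q [-0.13  0.53  1.31  0.72  1.36 -0.19] F [-0.2 -0.5 -0.1] gap 50.1
 shift cur axes [ 0.5  0.1 -1.1]  turn [0.1 0.1 0.1]  shift target axes [ 0.5  0.1 -1.1]
```

View pics/j.png

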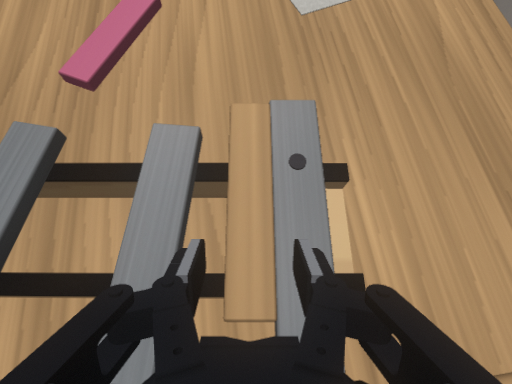

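>>> step_arm --moves '[[[0,0,-0.05,0,0,0,0.06],[0,0,-0.06,0,0,0,0.085],[0,0,-0.04,0,0,0,0.085]]]'

```text
t: 11.55
ee_pos: [635.8, 20.8, 195.6]
eef_rot: [-1.941, -1.721, -0.71]
force: [-0.5, 0.2, 0.4]
finger_gap: 85.0
```

```bash
cat >> pl.py <<'E'
def pushR():
    x=-np.array([np.cos(F[2]),np.sin(F[2]),0]);z=np.array([0,0,-1.]);return np.c_[x,np.cross(z,x),z]
E
python3 - <<'E'
from pl import *
togo(fw(-32,-5,170),pushR())
E
```

```text
t 11.55 tcp [635.8  20.8 195.6] target [538.5 166.  170. ] q [-0.28  0.41  1.22  0.69  1.62 -0.17] F [-0.5  0.2  0.4] gap 85.0
 shift cur axes [  85.4 -114.3  104.1]  turn [ 31.4 -31.  -85.9]  shift target axes [114.1 132.4  25.6]
```

>>> step_arm --moves '[[[0,0,0,3.14,-3.1,-8.59,0.085],[0,0,0,3.14,-3.1,-8.59,0.085],[0,0,0,3.14,-3.1,-8.59,0.085],[0,0,0,3.14,-3.1,-8.59,0.085],[0,0,0,3.14,-3.1,-8.59,0.085],[0,0,0,3.14,-3.1,-8.59,0.085],[0,0,0,3.14,-3.1,-8.59,0.085],[0,0,0,3.14,-3.1,-8.59,0.085],[0,0,0,3.14,-3.1,-8.59,0.085],[0,0,0,3.14,-3.1,-8.59,0.085]]]'

```text
t: 12.8
ee_pos: [635.7, 22.5, 193.0]
eef_rot: [-0.182, -3.135, 0.001]
force: [-0.8, 0.3, -0.7]
finger_gap: 85.1
```

```bash
python3 - <<'E'
from pl import *
togo(fw(-32,-5,110),pushR())
E
```

```text
t 12.8 tcp [635.7  22.5 193. ] target [538.5 166.  110. ] q [-0.02  0.39  1.13 -0.    1.62 -1.48] F [-0.8  0.3 -0.7] gap 85.1
 shift cur axes [113.  131.3  83. ]  turn [-0.  -0.   0.3]  shift target axes [113.8 130.7  83. ]
```

>>> step_arm --moves '[[[0.0377,0.0437,0,0,0,0.3,0.085],[0.0377,0.0437,0,0,0,0,0.085],[0.0377,0.0437,0,0,0,0,0.085],[0,0,0.03,0,0,0,0.085],[0,0,0.04,0,0,0,0.085],[0,0,0,0,0,0,0.085]]]'

```text
t: 13.55
ee_pos: [537.5, 166.3, 120.2]
eef_rot: [-0.198, -3.126, 0.002]
force: [-0.4, -0.2, 0.7]
finger_gap: 85.0
```

```bash
python3 - <<'E'
from pl import *
from workcell import optics
for n in("wrist","scene","side"):
    p=optics.grab_frame(n);im=p["image"]
    if n!="wrist":
      y0,x0=(100,210) if n=="scene" else (80,180)
      im=cv2.resize(im[y0:y0+150,x0:x0+200],None,fx=3.5,fy=3.5,interpolation=cv2.INTER_CUBIC)
    cv2.imwrite(f"pics/k_{n}.png",im[:,:,::-1])
togo(fw(-32,-5,65),pushR())
E
```

```text
t 13.7 tcp [540.5 166.7 125.4] target [538.5 166.   65. ] q [ 0.23  0.24  1.45  0.    1.44 -1.21] F [ 0.5 -0.1  0.6] gap 85.1
 shift cur axes [ 1.8 -1.  60.4]  turn [ 0.1  0.  -0.3]  shift target axes [ 1.8 -0.9 60.4]
```

View pics/k_wrist.png

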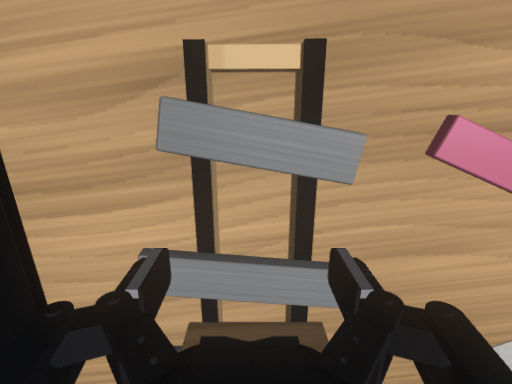

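View pics/k_scene.png

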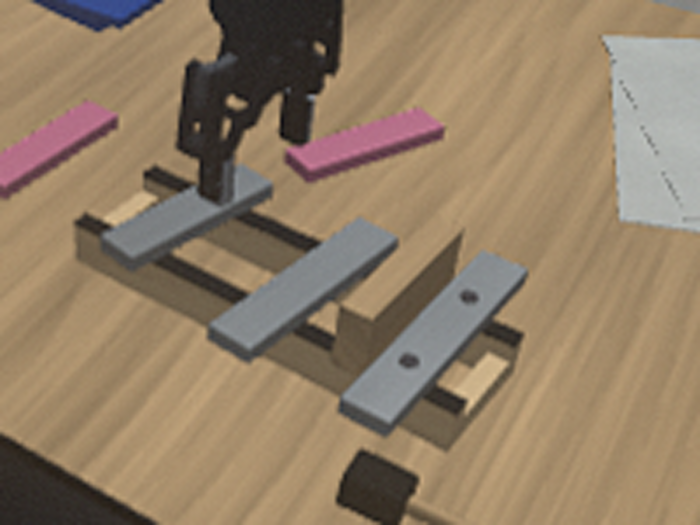

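View pics/k_side.png

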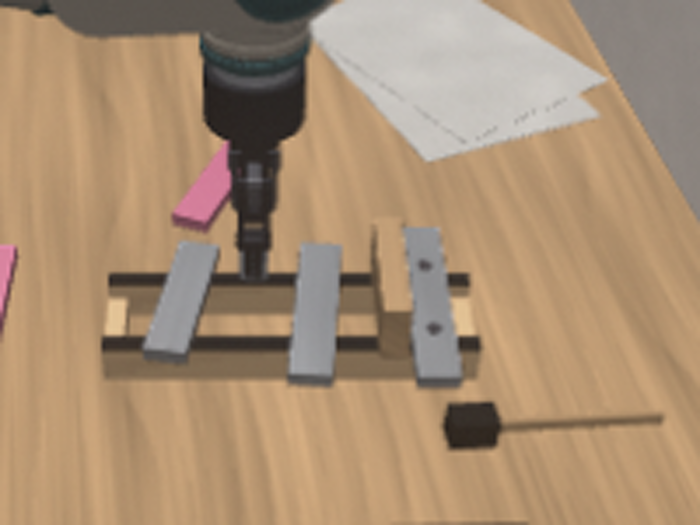

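```bash
python3 - <<'E'
from pl import *
from workcell import optics
p=optics.grab_frame("wrist");st=r.read_state();M=TR(st)
for z in(12,25):
    print(z,proj(p,[st["ee_pos"]+M@np.array([a,b,z]) for a in(-11,11) for b in(-42.5,42.5)]).round(0).tolist())
p=optics.grab_frame("side")
for z in(12,25):
    print(z,proj(p,[st["ee_pos"]+M@np.array([a,b,z]) for a in(-11,11) for b in(-50,50)]).round(0).tolist())
print(st["ee_pos"])
E
```

```text
12 [[170.0, 281.0], [326.0, 281.0], [166.0, 245.0], [330.0, 245.0]]
25 [[176.0, 268.0], [320.0, 268.0], [172.0, 234.0], [324.0, 234.0]]
12 [[256.0, 160.0], [256.0, 137.0], [248.0, 160.0], [248.0, 137.0]]
25 [[256.0, 163.0], [256.0, 141.0], [248.0, 163.0], [248.0, 141.0]]
[540.62647048 166.71224887 125.74188717]
```

>>> step_arm --moves '[[[0.001,-0.0005,0.03,0,0,-0.3,0.085],[0.001,-0.0005,0.025,0,0,0,0.085],[0,0,0.01,0,0,0,0.085],[0,0,0,0,0,0,0.085],[0,0,0,0,0,0,0.085]]]'

```text
t: 14.42
ee_pos: [538.2, 166.1, 60.0]
eef_rot: [0.191, 3.136, 0.003]
force: [0.4, 0.1, 0.5]
finger_gap: 84.9
```

```bash
cat >> pl.py <<'E'
def inF(w):
    d=np.array(w[:2])-F[:2];c,s=np.cos(F[2]),np.sin(F[2]);return np.array([c*d[0]+s*d[1],-s*d[0]+c*d[1]])
E
python3 - <<'E'
from pl import *
togo(fw(-32,-5,54),pushR());print(inF(r.read_state()["ee_pos"]))
E
```

```text
t 14.43 tcp [538.2 166.1  60. ] target [538.5 166.   54. ] q [ 0.23  0.31  1.51  0.    1.32 -1.22] F [0.4 0.1 0.5] gap 84.9
 shift cur axes [-0.4 -0.1  6. ]  turn [ 0.1 -0.  -0. ]  shift target axes [-0.4 -0.1  6. ]
[-32.38524984  -4.92716967]
```

>>> step_arm --moves '[[[0,0,0.005,0,0,0,0.085],[0,0,0,0,0,0,0.085],[-0.008,0,0,0,0,0,0.085],[-0.008,0,0,0,0,0,0.085],[-0.008,0,0,0,0,0,0.085],[-0.008,0,0,0,0,0,0.085],[-0.006,0,0,0,0,0,0.085],[0,0,0,0,0,0,0.085]]]'

```text
t: 15.42
ee_pos: [575.2, 161.3, 53.2]
eef_rot: [-0.191, -3.133, -0.002]
force: [-1.4, 0.3, 1.4]
finger_gap: 85.1
```

```bash
python3 - <<'E'
from pl import *
from workcell import optics
togo(fw(26,-5,54),pushR());print(inF(r.read_state()["ee_pos"]))
for n in("wrist","side"):
    p=optics.grab_frame(n);im=p["image"]
    if n!="wrist":
      y0,x0=(100,210) if n=="scene" else (80,180)
      im=cv2.resize(im[y0:y0+150,x0:x0+200],None,fx=3.5,fy=3.5,interpolation=cv2.INTER_CUBIC)
    cv2.imwrite(f"pics/l_{n}.png",im[:,:,::-1])
E
```

```text
t 15.43 tcp [575.2 161.3  53.2] target [596.1 159.   54. ] q [ 0.21  0.41  1.4   0.    1.33 -1.24] F [-1.4  0.3  1.4] gap 85.1
 shift cur axes [-21.1   0.2  -0.9]  turn [ 0.  -0.2 -0. ]  shift target axes [-21.1   0.2  -0.8]
[ 4.94219457 -5.23540285]
```

View pics/l_wrist.png

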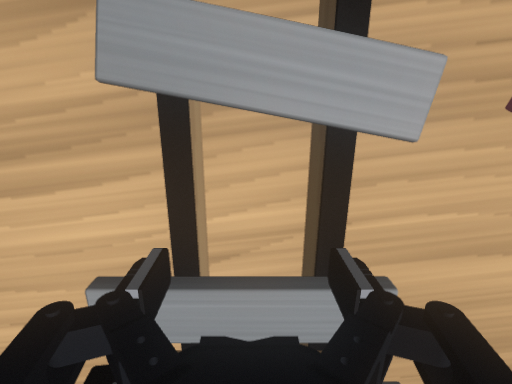

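View pics/l_side.png

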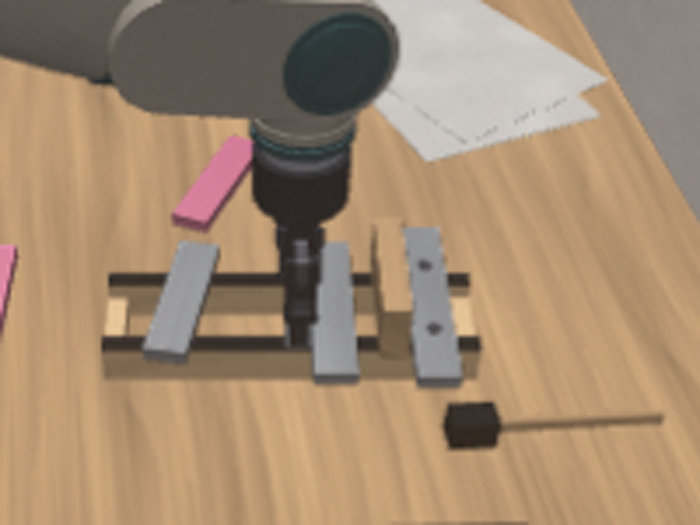

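>>> step_arm --moves '[[[-0.004,0,0,0,0,0,0.085],[-0.004,0,0,0,0,0,0.085],[-0.004,0,0,0,0,0,0.085],[-0.003,0,0,0,0,0,0.085]]]'

```text
t: 16.02
ee_pos: [589.1, 159.8, 53.2]
eef_rot: [-0.19, -3.131, -0.002]
force: [-6.6, 1.7, 3.1]
finger_gap: 85.1
```

>>> step_arm --moves '[[[-0.001,0,0,0,0,0,0.085],[-0.001,0,0,0,0,0,0.085]]]'

```text
t: 16.27
ee_pos: [591.0, 159.5, 53.2]
eef_rot: [-0.19, -3.131, -0.001]
force: [-6.3, 1.0, 3.9]
finger_gap: 85.1
```

>>> step_arm --moves '[[[-0.001,0,0,0,0,0,0.085],[-0.001,0,0,0,0,0,0.085]]]'

```text
t: 16.52
ee_pos: [593.0, 159.3, 53.2]
eef_rot: [-0.19, -3.131, -0.001]
force: [-6.7, 0.8, 3.1]
finger_gap: 85.0
```

>>> step_arm --moves '[[[-0.001,0,0,0,0,0,0.085],[-0.001,0,0,0,0,0,0.085]]]'

```text
t: 16.77
ee_pos: [594.8, 159.1, 53.2]
eef_rot: [-0.19, -3.13, -0.002]
force: [-8.0, 0.9, 3.4]
finger_gap: 84.8
```

>>> step_arm --moves '[[[-0.001,0,0,0,0,0,0.085]]]'

```text
t: 16.9
ee_pos: [595.8, 159.0, 53.2]
eef_rot: [-0.19, -3.13, -0.001]
force: [-8.6, 1.1, 4.1]
finger_gap: 84.9
```

>>> step_arm --moves '[[[-0.001,0,0,0,0,0,0.085]]]'

```text
t: 17.02
ee_pos: [596.3, 158.9, 53.1]
eef_rot: [-0.19, -3.129, -0.001]
force: [-13.8, 1.9, 7.6]
finger_gap: 84.8
```

>>> step_arm --moves '[[[-0.0007,0,0,0,0,0,0.085],[0,0,0,0,0,0,0.085]]]'

```text
t: 17.27
ee_pos: [596.4, 158.9, 53.1]
eef_rot: [-0.189, -3.127, -0.001]
force: [-14.0, 1.7, 8.1]
finger_gap: 85.3
```

```bash
python3 - <<'E'
from pl import *
from workcell import optics
print(inF(r.read_state()["ee_pos"]))
for n in("scene","side"):
    p=optics.grab_frame(n);im=p["image"]
    y0,x0=(100,210) if n=="scene" else (80,180)
    im=cv2.resize(im[y0:y0+150,x0:x0+200],None,fx=3.5,fy=3.5,interpolation=cv2.INTER_CUBIC)
    cv2.imwrite(f"pics/m_{n}.png",im[:,:,::-1])
E
```

```text
[26.29995748 -5.01725333]
```

View pics/m_scene.png

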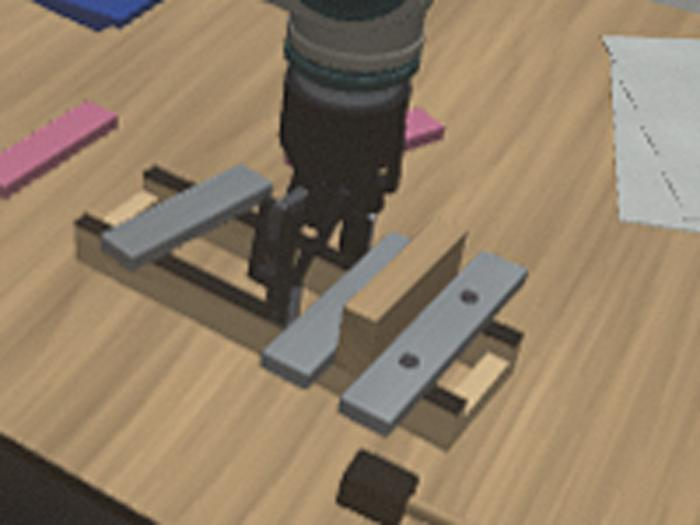

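View pics/m_side.png

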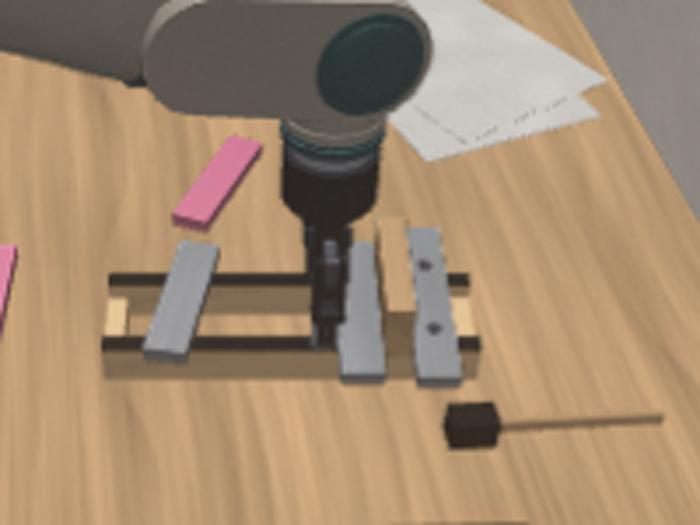

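>>> step_arm --moves '[[[-0.001,0,0,0,0,0,0.085],[0,0,0,0,0,0,0.085],[0,0,0,0,0,0,0.085]]]'

```text
t: 17.75
ee_pos: [596.5, 159.0, 53.1]
eef_rot: [-0.189, -3.125, -0.001]
force: [-19.6, -0.2, 10.9]
finger_gap: 84.7
```

>>> step_arm --moves '[[[0.006,0,0,0,0,0,0.085],[0.006,0,0,0,0,0,0.085],[0,0,-0.05,0,0,0,0.085],[0,0,-0.06,0,0,0,0.085],[0.03,0,-0.06,0,0,0,0.085],[0.02,0,-0.04,0,0,0,0.085],[0,0,0,0,0,0,0.085]]]'

```text
t: 18.62
ee_pos: [540.9, 165.9, 264.4]
eef_rot: [0.19, 3.129, 0.006]
force: [0.8, -0.0, 0.3]
finger_gap: 84.8
```

```bash
python3 - <<'E'
from pl import *
from workcell import optics
import pickle
p=optics.grab_frame("wrist");im=p["image"];cv2.imwrite("pics/n.png",im[:,:,::-1]);pickle.dump(p,open("n.pkl","wb"))
togo(fw(85,0,150),tool(F[2],0))
E
```

```text
t 18.68 tcp [540.7 165.5 261.3] target [655.3 156.8 150. ] q [ 0.23  0.16  1.27  0.    1.7  -1.22] F [ 0.9 -0.1 -0.8] gap 85.2
 shift cur axes [-114.5    5.   111.5]  turn [ 0.2 -0.  90. ]  shift target axes [  5.2 114.7 111.3]
```

View pics/n.png

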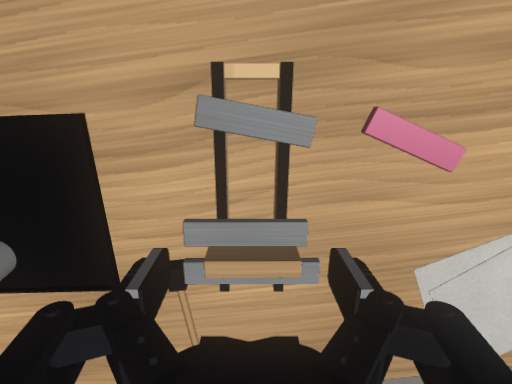

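>>> step_arm --moves '[[[-0.0573,0.0025,0.02,0,0,0,0.07],[-0.0573,0.0025,0.02,0,0,10,0.06],[0,0,0.02,0,0,10,0.06],[0,0,0,0,0,10,0.055],[0,0,0,0,0,10,0.055],[0,0,0,0,0,10,0.055],[0,0,0,0,0,10,0.055],[0,0,0,0,0,10,0.055],[0,0,0,0,0,10,0.055],[0,0,0,0,0,10,0.055]]]'

```text
t: 19.92
ee_pos: [654.4, 156.1, 196.3]
eef_rot: [-2.356, -2.072, 0.006]
force: [-1.2, 0.6, -0.2]
finger_gap: 55.0
```

```bash
python3 - <<'E'
from pl import *
from workcell import optics
import pickle
p=optics.grab_frame("wrist");im=p["image"];cv2.imwrite("pics/o.png",im[:,:,::-1]);pickle.dump(p,open("o.pkl","wb"))
togo(fw(85,0,82),tool(F[2],0))
E
```

```text
t 19.98 tcp [654.4 156.1 196.3] target [655.3 156.8  82. ] q [0.18 0.5  0.98 0.   1.66 0.31] F [-0.3  0.2 -0.6] gap 54.9
 shift cur axes [  0.9   1.4 114.3]  turn [-0.3  0.  -0.8]  shift target axes [  0.8   0.7 114.3]
```

View pics/o.png

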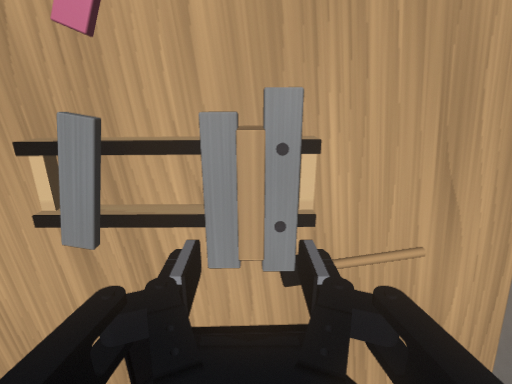

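>>> step_arm --moves '[[[0.0009,0.0005,0.034,0,0,-0.8,0.055],[0,0,0.034,0,0,0,0.055],[0,0,0.03,0,0,0,0.055],[0,0,0.012,0,0,0,0.055],[0,0,0,0,0,0,0.055],[0,0,0,0,0,0,0.055]]]'

```text
t: 20.72
ee_pos: [655.8, 157.6, 90.7]
eef_rot: [-2.336, -2.099, -0.002]
force: [-0.4, -0.9, -0.6]
finger_gap: 54.9
```

```bash
python3 - <<'E'
from pl import *
from workcell import optics
import pickle
togo(fw(85,0,82),tool(F[2],0))
p=optics.grab_frame("wrist");im=p["image"];cv2.imwrite("pics/o2.png",im[:,:,::-1])
E
```

```text
t 20.73 tcp [655.8 157.6  90.7] target [655.3 156.8  82. ] q [0.18 0.57 1.1  0.   1.47 0.29] F [-0.4 -0.9 -0.6] gap 54.9
 shift cur axes [-0.8 -0.4  8.6]  turn [-0.  -0.1  0.8]  shift target axes [-0.8 -0.4  8.7]
```

View pics/o2.png

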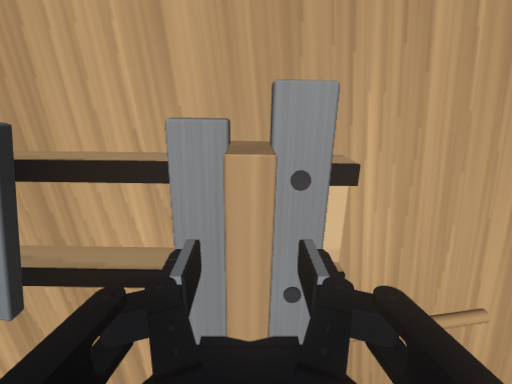

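>>> step_arm --moves '[[[-0.0005,-0.0003,0.007,0,0,0.4,0.05],[0,0,0,0,0,0,0.04],[0,0,0,0,0,0,0.03],[0,0,0,0,0,0,0.015],[0,0,0,0,0,0,0.01],[0,0,0,0,0,0,0.01]]]' --grip_force 40

```text
t: 21.52
ee_pos: [654.9, 157.0, 82.4]
eef_rot: [-2.344, -2.089, 0.0]
force: [1.6, 0.6, 1.4]
finger_gap: 23.8
```

```bash
python3 - <<'E'
from pl import *
st=r.read_state();togo(fw(85,0,82),tool(F[2],0));print(inF(st["ee_pos"]))
E
```

```text
t 21.52 tcp [654.9 157.   82.4] target [655.3 156.8  82. ] q [0.18 0.58 1.11 0.   1.45 0.29] F [1.6 0.6 1.4] gap 23.8
 shift cur axes [-0.1  0.4  0.4]  turn [-0.1 -0.1  0.4]  shift target axes [-0.1  0.4  0.4]
[84.63707264  0.12296529]
```

>>> step_arm --moves '[[[0,0,-0.005,0,0,0,0.01],[0,0,-0.01,0,0,0,0.01],[0,0,-0.025,0,0,0,0.01],[0,0,-0.025,0,0,0,0.01],[0,-0.0205,0,0,0,0,0.01],[0,-0.0205,0,0,0,0,0.01],[0,-0.02,0,0,0,0,0.01],[0,0,0,0,0,0,0.01],[0,0,0,0,0,0,0.01]]]'

```text
t: 22.65
ee_pos: [594.7, 163.9, 147.8]
eef_rot: [-2.344, -2.089, 0.001]
force: [0.1, -0.7, -0.5]
finger_gap: 23.5
```

```bash
python3 - <<'E'
from pl import *
from workcell import optics
togo(fw(23.6,0,83.5),tool(F[2],0));print(inF(r.read_state()["ee_pos"]))
for n in("wrist","scene"):
    p=optics.grab_frame(n);im=p["image"]
    if n!="wrist":
      y0,x0=(80,210)
      im=cv2.resize(im[y0:y0+150,x0:x0+200],None,fx=3.5,fy=3.5,interpolation=cv2.INTER_CUBIC)
    cv2.imwrite(f"pics/q_{n}.png",im[:,:,::-1])
E
```

```text
t 22.65 tcp [594.7 163.9 147.8] target [594.3 164.2  83.5] q [0.21 0.37 1.26 0.   1.52 0.32] F [ 0.1 -0.7 -0.5] gap 23.5
 shift cur axes [ 0.3 -0.3 64.3]  turn [-0.1 -0.1  0.4]  shift target axes [ 0.3 -0.4 64.3]
[23.97029536 -0.33389802]
```

View pics/q_wrist.png

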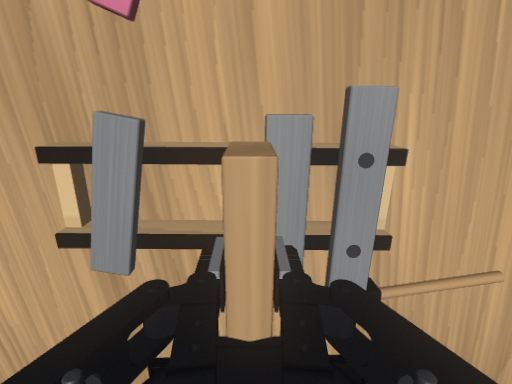

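View pics/q_scene.png

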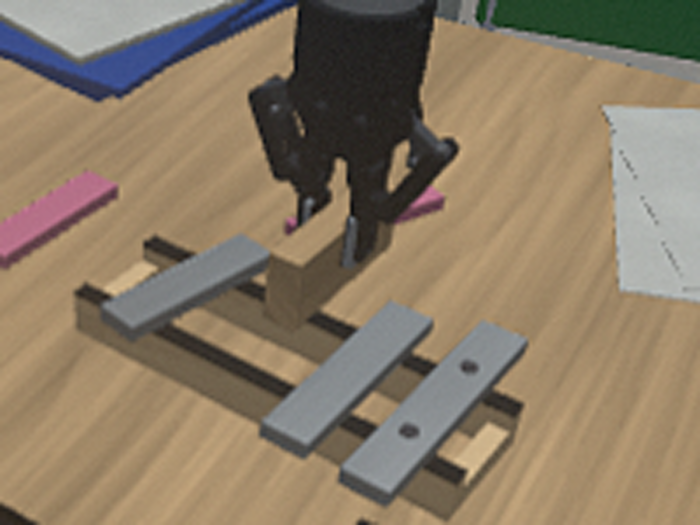

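```bash
python3 - <<'E'
from pl import *
from workcell import optics
p=optics.grab_frame("wrist");im=p["image"];cv2.imwrite("pics/q2.png",cv2.resize(im[70:290,240:420],None,fx=4,fy=4,interpolation=cv2.INTER_CUBIC)[:216*4,:,::-1][:600])
E
```

```text
(no output)
```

View pics/q2.png

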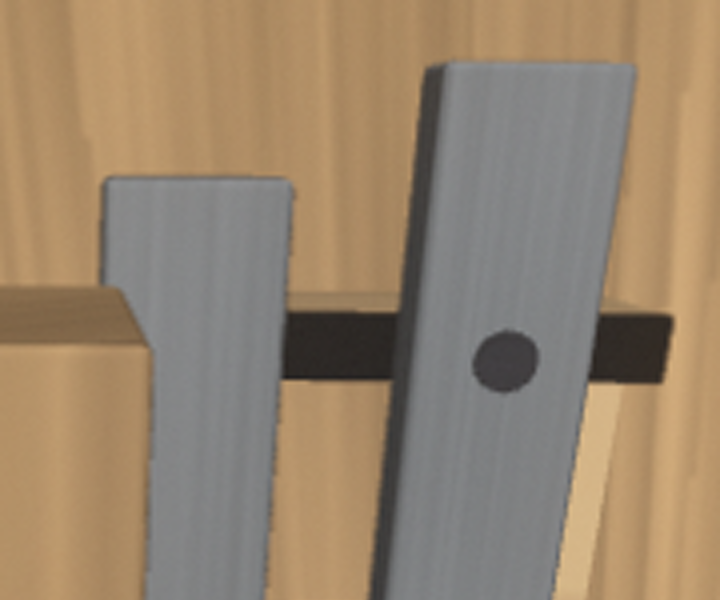

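```bash
python3 - <<'E'
from pl import *
from workcell import optics
p=optics.grab_frame("wrist")
a=np.array([(105,180),(291,180),(265,595),(446,65),(385,597),(636,65),(552,597)])/4+[240,70]-.4
w=unproj(p,a,50);f=np.array([inF(x) for x in w]);print(f.round(1))
E
```

```text
[[ 35.9  73.4]
 [ 70.3  73.6]
 [ 71.3  -9.5]
 [ 96.8  93.8]
 [ 96.3  -9.8]
 [131.2  94.2]
 [131.3  -9.6]]
```

>>> step_arm --moves '[[[0,-0.002,0.015,0,0,0.3,0.01],[0,0,0.02,0,0,0,0.01],[0,0,0.015,0,0,0,0.01],[0,0,0.008,0,0,0,0.01],[0,0,0.003,0,0,0,0.01],[0,0,0,0,0,0,0.01]]]'

```text
t: 23.6
ee_pos: [592.3, 164.2, 86.5]
eef_rot: [-2.349, -2.083, 0.001]
force: [0.7, 0.2, -0.1]
finger_gap: 23.8
```

```bash
python3 - <<'E'
from pl import *
from workcell import optics
togo(fw(22,0,82.5),tool(F[2],0));print(inF(r.read_state()["ee_pos"]))
p=optics.grab_frame("wrist");im=p["image"];cv2.imwrite("pics/q3.png",im[:,:,::-1])
E
```

```text
t 23.6 tcp [592.3 164.2  86.5] target [592.7 164.4  82.5] q [0.21 0.42 1.32 0.   1.4  0.33] F [ 0.7  0.2 -0.1] gap 23.8
 shift cur axes [0.2 0.4 4. ]  turn [-0.1 -0.1  0.1]  shift target axes [0.2 0.4 4. ]
[21.57562694 -0.24357801]
```

View pics/q3.png

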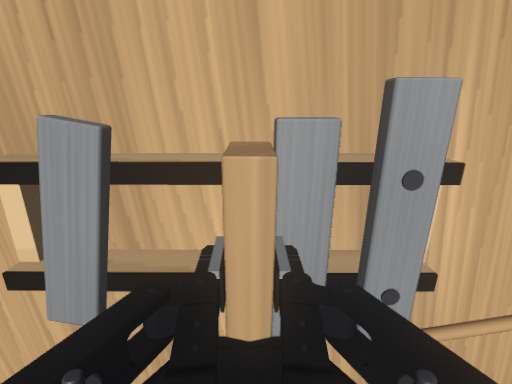

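>>> step_arm --moves '[[[0,0,0.0015,0,0,0,0.01],[0,0,0.001,0,0,0,0.01],[0,0,0.0007,0,0,0,0.01],[0,0,0,0,0,0,0.01]]]'

```text
t: 24.15
ee_pos: [592.1, 164.2, 83.0]
eef_rot: [-2.349, -2.083, 0.002]
force: [0.3, 0.1, -0.4]
finger_gap: 23.8
```

>>> step_arm --moves '[[[0,0,0.0007,0,0,0,0.01],[0,0,0,0,0,0,0.01]]]'

```text
t: 24.4
ee_pos: [592.1, 164.2, 82.4]
eef_rot: [-2.349, -2.083, 0.001]
force: [-0.2, -0.5, -1.2]
finger_gap: 23.5
```

>>> step_arm --moves '[[[0,0,0.0007,0,0,0,0.01],[0,0,0,0,0,0,0.01]]]'

```text
t: 24.65
ee_pos: [592.2, 164.2, 82.4]
eef_rot: [-2.349, -2.083, 0.001]
force: [-3.2, -0.5, 5.1]
finger_gap: 23.1
```

>>> step_arm --moves '[[[0,0,0.0005,0,0,0,0.01],[0,0,0,0,0,0,0.01]]]'

```text
t: 24.9
ee_pos: [592.2, 164.2, 82.3]
eef_rot: [-2.349, -2.083, 0.001]
force: [-4.5, -1.6, 8.5]
finger_gap: 23.4
```

>>> step_arm --moves '[[[0,0,0,0,0,0,0.035],[0,0,0,0,0,0,0.05],[0,0,0,0,0,0,0.055],[0,0,-0.02,0,0,0,0.055],[0,0,-0.04,0,0,0,0.055],[0,0,-0.05,0,0,0,0.06],[0,0,0,0,0,-10,0.085],[0,-0.03,0,0,0,-10,0.085],[0,0,0,0,0,-10,0.085]]]'

```text
t: 26.02
ee_pos: [561.4, 162.6, 192.9]
eef_rot: [-1.722, -2.626, -0.001]
force: [0.5, 0.1, 0.6]
finger_gap: 84.8
```

>>> step_arm --moves '[[[0,0,0,0,0,-10,0.085],[0,0,0,0,0,-10,0.085],[0,0,0,0,0,-10,0.085],[0,0,0,0,0,-10,0.085],[0,0,0,0,0,-10,0.085],[0,0,0,0,0,-10,0.085]]]'

```text
t: 26.78
ee_pos: [562.6, 162.5, 193.0]
eef_rot: [-0.179, -3.136, -0.002]
force: [-0.5, -0.1, 0.3]
finger_gap: 85.1
```

```bash
python3 - <<'E'
from pl import *
from workcell import optics
import pickle
p=optics.grab_frame("wrist");p=optics.grab_frame("wrist");im=p["image"];cv2.imwrite("pics/s.png",im[:,:,::-1]);pickle.dump(p,open("s.pkl","wb"))
togo(fw(-138,3,110),pushR());print(inF(r.read_state()["ee_pos"]))
E
```

```text
t 26.88 tcp [562.6 162.5 192.8] target [434.3 186.8 110. ] q [ 0.22  0.25  1.31  0.    1.58 -1.23] F [-0.3 -0.1  0.1] gap 85.2
 shift cur axes [130.2   8.8  82.9]  turn [ 0.1 -0.   0.2]  shift target axes [130.3   8.6  82.8]
[-7.67690157 -5.55872807]
```

View pics/s.png

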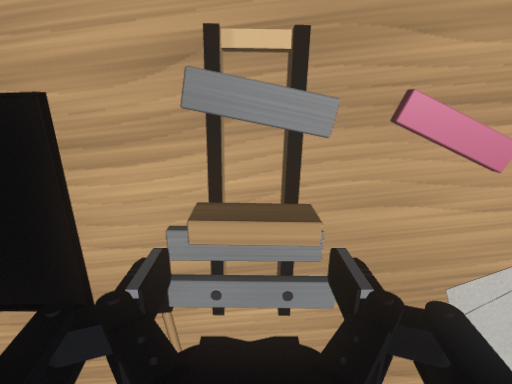

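>>> step_arm --moves '[[[0.0434,0.0029,0,0,0,0.2,0.085],[0.0434,0.0029,0,0,0,0,0.085],[0.0434,0.0029,0.02,0,0,0,0.085],[0,0,0.04,0,0,0,0.085],[0,0,0.035,0,0,0,0.085],[0,0,0.025,0,0,0,0.085],[0,0,0.01,0,0,0,0.085],[0,0,0,0,0,0,0.085],[0,0,0,0,0,0,0.085]]]'

```text
t: 28.0
ee_pos: [434.7, 187.4, 63.0]
eef_rot: [-0.195, -3.135, -0.003]
force: [-0.8, -0.0, 1.0]
finger_gap: 84.9
```

```bash
python3 - <<'E'
from pl import *
from workcell import optics
togo(fw(-138,3,54),pushR());print(inF(r.read_state()["ee_pos"]))
for n in("side","scene"):
    p=optics.grab_frame(n);im=p["image"]
    y0,x0=(80,200) if n=="scene" else (80,170)
    im=cv2.resize(im[y0:y0+150,x0:x0+200],None,fx=3.5,fy=3.5,interpolation=cv2.INTER_CUBIC)
    cv2.imwrite(f"pics/t_{n}.png",im[:,:,::-1])
E
```

```text
t 28.0 tcp [434.7 187.4  63. ] target [434.3 186.8  54. ] q [ 0.33  0.07  1.78  0.    1.29 -1.12] F [-0.8 -0.   1. ] gap 84.9
 shift cur axes [ 0.4 -0.7  9. ]  turn [ 0.1 -0.  -0.2]  shift target axes [ 0.4 -0.6  9. ]
[-137.61220062    3.64153684]
```

View pics/t_side.png

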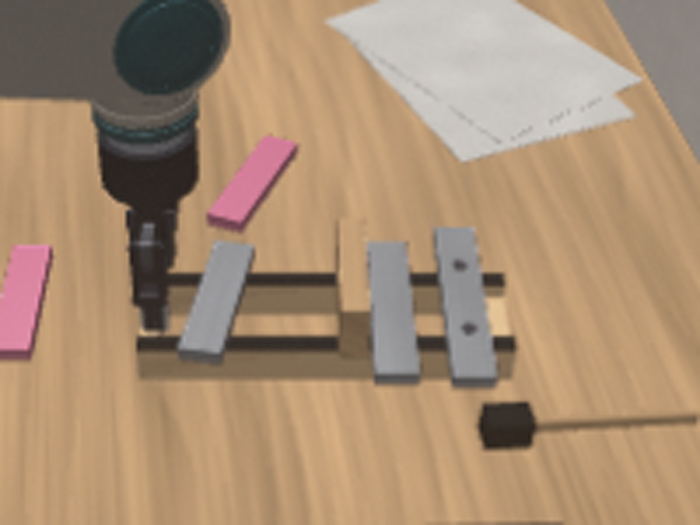

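View pics/t_scene.png

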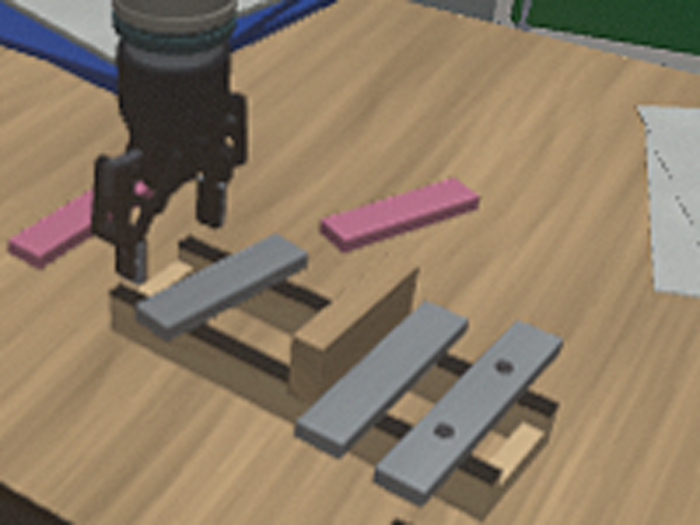

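>>> step_arm --moves '[[[0,0,0.008,0,0,-0.2,0.085],[0,0,0,0,0,0,0.085],[-0.008,0,0,0,0,0,0.085],[-0.008,0,0,0,0,0,0.085],[-0.008,0,0,0,0,0,0.085],[-0.008,0,0,0,0,0,0.085],[-0.008,0,0,0,0,0,0.085],[-0.008,0,0,0,0,0,0.085],[-0.008,0,0,0,0,0,0.085]]]'

```text
t: 29.22
ee_pos: [489.4, 180.6, 53.3]
eef_rot: [-0.187, -3.131, -0.002]
force: [-7.3, 1.5, 4.2]
finger_gap: 85.1
```

```bash
python3 - <<'E'
from pl import *
from workcell import optics
togo(fw(-33.6,3,54),pushR());print(inF(r.read_state()["ee_pos"]))
p=optics.grab_frame("side");im=p["image"]
im=cv2.resize(im[80:230,170:370],None,fx=3.5,fy=3.5,interpolation=cv2.INTER_CUBIC)
cv2.imwrite("pics/u.png",im[:,:,::-1])
E
```

```text
t 29.23 tcp [489.4 180.6  53.3] target [537.9 174.1  54. ] q [ 0.28  0.22  1.64  0.    1.29 -1.17] F [-7.3  1.5  4.2] gap 85.1
 shift cur axes [-49.   -0.6  -0.9]  turn [ 0.  -0.3  0.1]  shift target axes [-49.   -0.5  -0.7]
[-82.57159647   3.51562316]
```

View pics/u.png

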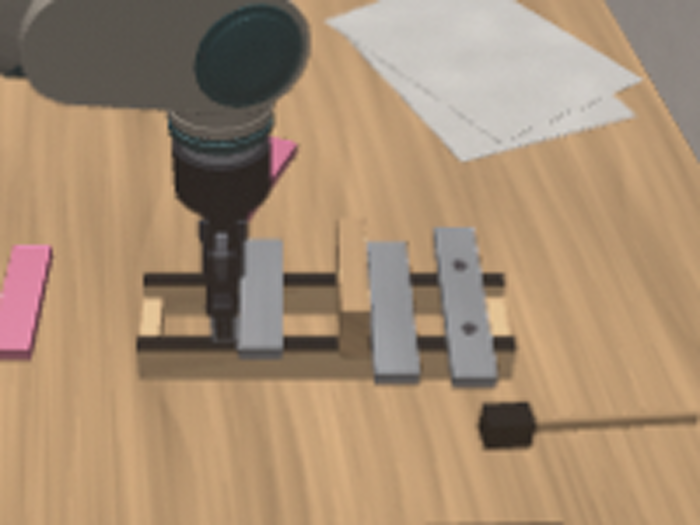

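>>> step_arm --moves '[[[-0.008,0,0,0,0,0,0.085],[-0.008,0,0,0,0,0,0.085],[-0.008,0,0,0,0,0,0.085],[-0.007,0,0,0,0,0,0.085],[-0.005,0,0,0,0,0,0.085],[-0.003,0,0,0,0,0,0.085],[0,0,0,0,0,0,0.085]]]'

```text
t: 30.15
ee_pos: [528.2, 175.9, 53.3]
eef_rot: [-0.188, -3.133, -0.002]
force: [-4.7, 0.8, 4.0]
finger_gap: 84.8
```

```bash
python3 - <<'E'
from pl import *
togo(fw(-33.6,3,54),pushR());print(inF(r.read_state()["ee_pos"]))
E
```

```text
t 30.15 tcp [528.2 175.9  53.3] target [537.9 174.1  54. ] q [ 0.25  0.31  1.53  0.    1.3  -1.2 ] F [-4.7  0.8  4. ] gap 84.8
 shift cur axes [-9.8 -0.6 -0.7]  turn [ 0.1 -0.2  0.1]  shift target axes [-9.8 -0.6 -0.7]
[-43.41163399   3.57848751]
```

>>> step_arm --moves '[[[-0.001,0,0,0,0,0,0.085],[-0.001,0,0,0,0,0,0.085],[-0.001,0,0,0,0,0,0.085],[-0.001,0,0,0,0,0,0.085]]]'

```text
t: 30.65
ee_pos: [531.7, 175.5, 53.3]
eef_rot: [-0.188, -3.132, -0.002]
force: [-7.2, 0.9, 3.8]
finger_gap: 84.9
```

>>> step_arm --moves '[[[-0.001,0,0,0,0,0,0.085],[-0.001,0,0,0,0,0,0.085]]]'

```text
t: 30.9
ee_pos: [533.7, 175.3, 53.3]
eef_rot: [-0.188, -3.132, -0.002]
force: [-7.6, 1.0, 3.8]
finger_gap: 84.9
```

>>> step_arm --moves '[[[-0.001,0,0,0,0,0,0.085]]]'

```text
t: 31.02
ee_pos: [534.6, 175.2, 53.3]
eef_rot: [-0.188, -3.132, -0.002]
force: [-8.9, 0.5, 5.5]
finger_gap: 84.9
```

```bash
python3 - <<'E'
from pl import *
from workcell import optics
togo(fw(-33.6,3,54),pushR());print(inF(r.read_state()["ee_pos"]))
for n in("side","scene"):
    p=optics.grab_frame(n);im=p["image"]
    y0,x0=(120,240) if n=="scene" else (130,230)
    im=cv2.resize(im[y0:y0+100,x0:x0+130],None,fx=6,fy=6,interpolation=cv2.INTER_CUBIC)
    cv2.imwrite(f"pics/v_{n}.png",im[:,:,::-1])
E
```

```text
t 31.02 tcp [534.6 175.2  53.3] target [537.9 174.1  54. ] q [ 0.25  0.32  1.51  0.    1.31 -1.2 ] F [-8.9  0.5  5.5] gap 84.9
 shift cur axes [-3.4 -0.6 -0.7]  turn [ 0.1 -0.3  0.1]  shift target axes [-3.4 -0.6 -0.7]
[-36.98744604   3.60747208]
```

View pics/v_side.png

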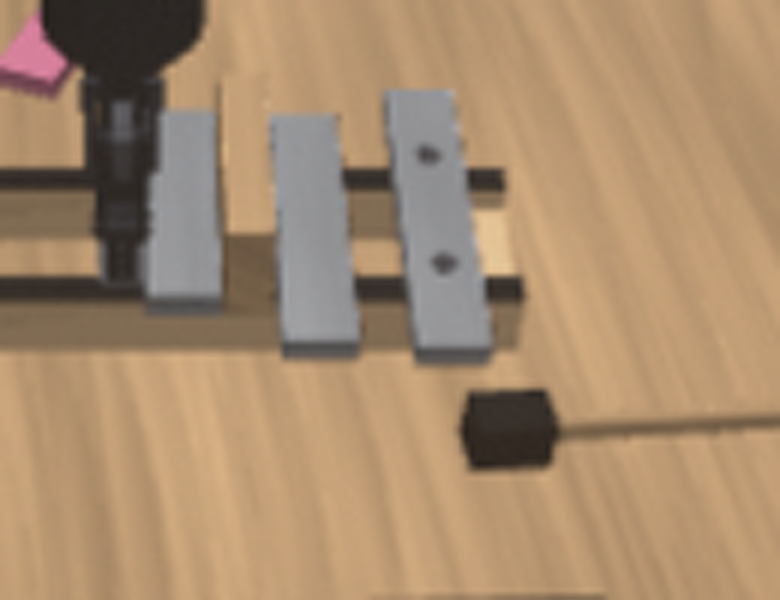

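View pics/v_scene.png

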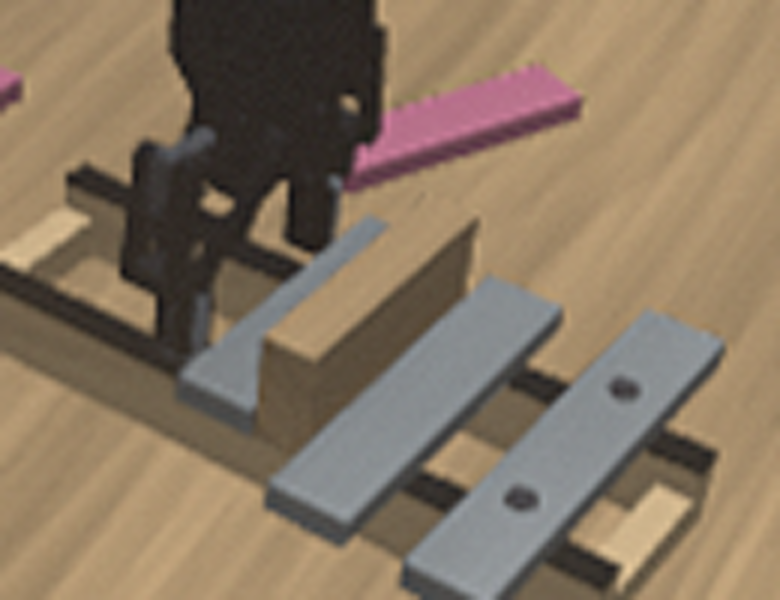

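>>> step_arm --moves '[[[-0.001,0,0,0,0,0,0.085]]]'

```text
t: 31.25
ee_pos: [535.5, 175.1, 53.3]
eef_rot: [-0.187, -3.131, -0.002]
force: [-8.4, 0.8, 5.8]
finger_gap: 85.0
```

>>> step_arm --moves '[[[-0.001,0,0,0,0,0,0.085]]]'

```text
t: 31.38
ee_pos: [536.5, 175.0, 53.3]
eef_rot: [-0.187, -3.131, -0.002]
force: [-8.9, 0.6, 6.8]
finger_gap: 85.2
```

>>> step_arm --moves '[[[-0.0005,0,0,0,0,0,0.085]]]'

```text
t: 31.5
ee_pos: [536.7, 174.9, 53.3]
eef_rot: [-0.187, -3.13, -0.002]
force: [-10.3, 0.4, 7.6]
finger_gap: 85.4
```

```bash
python3 - <<'E'
from pl import *
from workcell import optics
togo(fw(-33.6,3,54),pushR());print(inF(r.read_state()["ee_pos"]))
for n in("side","scene"):
    p=optics.grab_frame(n);im=p["image"]
    y0,x0=(120,240) if n=="scene" else (130,230)
    im=cv2.resize(im[y0:y0+100,x0:x0+130],None,fx=6,fy=6,interpolation=cv2.INTER_CUBIC)
    cv2.imwrite(f"pics/x_{n}.png",im[:,:,::-1])
E
```

```text
t 31.5 tcp [536.7 174.9  53.3] target [537.9 174.1  54. ] q [ 0.25  0.33  1.51  0.    1.31 -1.2 ] F [-10.3   0.4   7.6] gap 85.4
 shift cur axes [-1.3 -0.7 -0.7]  turn [ 0.  -0.3  0.1]  shift target axes [-1.3 -0.6 -0.7]
[-34.86560729   3.64902634]
```

View pics/x_scene.png

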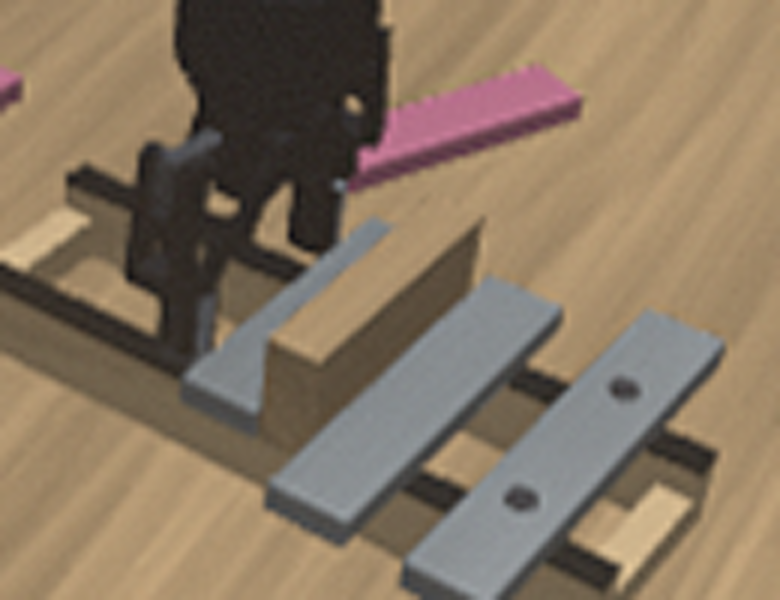

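View pics/x_side.png

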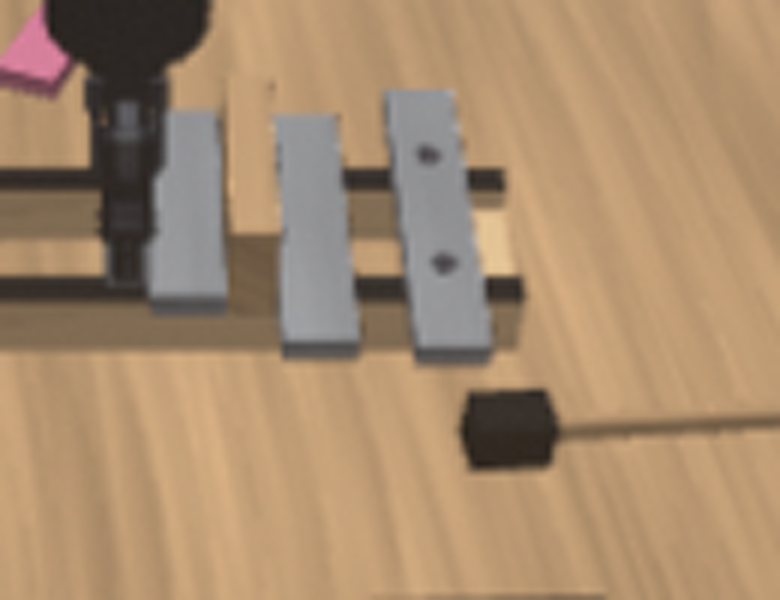

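>>> step_arm --moves '[[[-0.0007,0,0,0,0,0,0.085],[-0.0005,0,0,0,0,0,0.085],[0,0,0,0,0,0,0.085]]]'

```text
t: 31.98
ee_pos: [536.9, 174.9, 53.2]
eef_rot: [-0.187, -3.128, -0.001]
force: [-16.0, 1.6, 10.2]
finger_gap: 84.8
```

>>> step_arm --moves '[[[0.005,0,0,0,0,0,0.085],[0.01,0,0,0,0,0,0.085],[0,0,-0.04,0,0,0,0.085],[0,0,-0.06,0,0,0,0.085],[0,0,-0.06,0,0,0,0.085],[0,0,-0.05,0,0,0,0.085],[0,0,0,0,0,0,0.085],[0,0,0,0,0,0,0.085]]]'

```text
t: 32.98
ee_pos: [524.1, 175.9, 262.3]
eef_rot: [-0.188, -3.133, -0.001]
force: [-0.4, -0.1, -0.3]
finger_gap: 84.7
```

```bash
python3 - <<'E'
from pl import *
from workcell import optics
import pickle
p=optics.grab_frame("wrist");im=p["image"];pickle.dump(p,open("y.pkl","wb"))
cv2.imwrite("pics/y.png",im[:,:,::-1])
cv2.imwrite("pics/yc.png",cv2.resize(im[150:310,160:340],None,fx=4,fy=4,interpolation=cv2.INTER_CUBIC)[:600,:,::-1])
togo(fw(25,0,82.5),tool(F[2],0))
E
```

```text
t 33.02 tcp [523.9 175.9 261.5] target [595.7 164.1  82.5] q [ 0.26  0.13  1.31  0.    1.71 -1.19] F [ 0.3 -0.4 -0.2] gap 85.0
 shift cur axes [-73.6  -3.1 178.6]  turn [-0.2 -0.2 90.1]  shift target axes [ -3.   72.7 179. ]
```

View pics/yc.png

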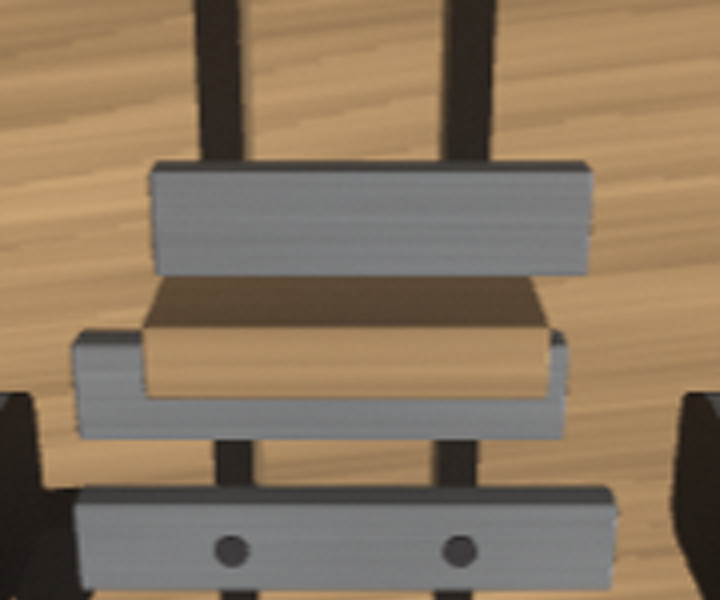

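```bash
python3 - <<'E'
from pl import *
import pickle
p=pickle.load(open("y.pkl","rb"))
a=np.array([(155,170),(590,172),(587,272),(157,273),(76,342),(566,344),(564,438),(82,438),(78,503),(613,503),(610,587),(84,589)])/4+[160,150]-.4
f=np.array([inF(x) for x in unproj(p,a,50)]).round(1)
for n,k in zip(("short","mid","first"),(0,4,8)):
    b=f[k:k+4];print(n,b.tolist(),"c",b.mean(0),"ang top,bot",(b[1,0]-b[0,0])/(b[1,1]-b[0,1]),(b[2,0]-b[3,0])/(b[2,1]-b[3,1]))
E
```

```text
short [[-24.5, -59.0], [-24.0, 76.2], [9.6, 77.4], [10.0, -60.3]] c [-7.225  8.575] ang top,bot 0.003698224852071006 -0.002904865649963692
mid [[34.4, -88.1], [35.1, 72.2], [70.1, 73.6], [70.2, -88.9]] c [52.45 -7.8 ] ang top,bot 0.004366812227074253 -0.0006153846153846679
first [[95.7, -92.3], [95.6, 92.1], [130.3, 93.6], [131.2, -93.0]] c [1.132e+02 1.000e-01] ang top,bot -0.0005422993492408272 -0.004823151125401807
```

>>> step_arm --moves '[[[-0.0363,-0.0015,0.03,0,0,0,0.07],[-0.0363,-0.0015,0.03,0,0,10,0.055],[0,0,0,0,0,10,0.055],[0,0,0,0,0,10,0.055],[0,0,0,0,0,10,0.055],[0,0,0,0,0,10,0.055],[0,0,0,0,0,10,0.055],[0,0,0,0,0,10,0.055],[0,0,0,0,0,10,0.055],[0,0,0,0,0,10,0.055]]]'

```text
t: 34.28
ee_pos: [595.3, 164.3, 200.7]
eef_rot: [-2.353, -2.075, 0.007]
force: [0.6, -0.8, -0.1]
finger_gap: 55.0
```

```bash
python3 - <<'E'
from pl import *
from workcell import optics
p=optics.grab_frame("wrist");p=optics.grab_frame("wrist");im=p["image"]
cv2.imwrite("pics/z1.png",im[:,:,::-1])
togo(fw(24,0,82.5),tool(F[2],0))
E
```

```text
t 34.38 tcp [595.3 164.3 200.9] target [594.7 164.2  82.5] q [0.21 0.34 1.19 0.   1.62 0.33] F [-0.4 -0.6  0.3] gap 55.0
 shift cur axes [-1.000e-01  1.000e-01  1.184e+02]  turn [-0.3  0.   0. ]  shift target axes [-1.000e-01 -6.000e-01  1.184e+02]
```

View pics/z1.png

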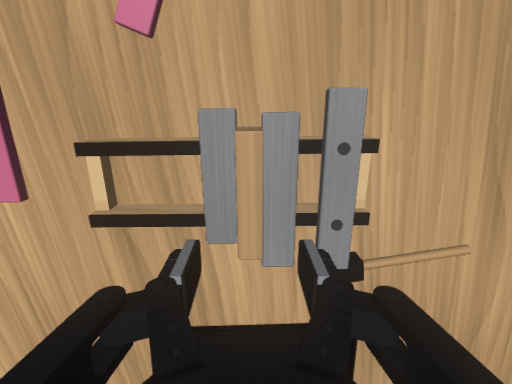

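>>> step_arm --moves '[[[0,0,0.036,0,0,0,0.055],[0,0,0.036,0,0,0,0.055],[0,0,0.028,0,0,0,0.055],[0,0,0.012,0,0,0,0.055],[0,0,0,0,0,0,0.055],[0,0,0,0,0,0,0.055]]]'

```text
t: 35.12
ee_pos: [596.5, 164.7, 92.6]
eef_rot: [-2.349, -2.085, -0.002]
force: [0.3, -0.7, 0.6]
finger_gap: 55.0
```

```bash
python3 - <<'E'
from pl import *
from workcell import optics
togo(fw(24,0,82.5),tool(F[2],0))
p=optics.grab_frame("wrist");im=p["image"]
cv2.imwrite("pics/z2.png",im[:,:,::-1])
E
```

```text
t 35.12 tcp [596.5 164.7  92.6] target [594.7 164.2  82.5] q [0.21 0.42 1.31 0.   1.42 0.33] F [ 0.3 -0.7  0.6] gap 55.0
 shift cur axes [-0.7 -1.7 10.1]  turn [-0.  -0.1  0.1]  shift target axes [-0.7 -1.7 10.1]
```

View pics/z2.png

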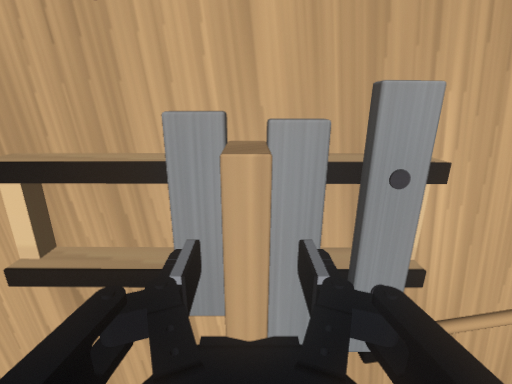

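>>> step_arm --moves '[[[-0.0005,-0.0014,0.006,0,0,0,0.055],[0,0,0.003,0,0,0,0.05],[0,0,0,0,0,0,0.04],[0,0,0,0,0,0,0.03],[0,0,0,0,0,0,0.015],[0,0,0,0,0,0,0.01],[0,0,0,0,0,0,0.01]]]' --grip_force 30

```text
t: 36.05
ee_pos: [594.6, 164.2, 82.4]
eef_rot: [-2.349, -2.083, 0.0]
force: [1.9, 0.4, 0.4]
finger_gap: 23.5
```

>>> step_arm --moves '[[[0,0,-0.004,0,0,0,0.01],[0,0,-0.006,0,0,0,0.01],[0,0,-0.01,0,0,0,0.01],[0,0,-0.03,0,0,0,0.01],[0,0,-0.04,0,0,0,0.01],[0,0,0,0,0,0,0.01]]]'

```text
t: 36.8
ee_pos: [595.9, 164.6, 177.3]
eef_rot: [2.349, 2.084, 0.009]
force: [-0.1, 0.5, -2.0]
finger_gap: 23.4
```

```bash
python3 - <<'E'
from pl import *
from workcell import optics
togo(fw(24,0,82.5),tool(F[2],0))
p=optics.grab_frame("wrist");im=p["image"]
cv2.imwrite("pics/z3.png",im[:,:,::-1])
p=optics.grab_frame("side")
c=proj(p,[[510,-150,4]]);print(c)
# tray corners
print(unproj(p,[(227,232),(332,232),(355,360),(225,362)],14).round())
E
```

```text
t 36.8 tcp [595.9 164.6 177.3] target [594.7 164.2  82.5] q [0.21 0.34 1.22 0.   1.57 0.33] F [-0.1  0.5 -2. ] gap 23.4
 shift cur axes [-0.9 -1.6 94.8]  turn [ 0.3 -0.2  0.1]  shift target axes [-0.6 -1.1 94.8]
[[255.73311199 266.88534985]]
[[ 450.  -42.   14.]
 [ 718.  -76.   14.]
 [ 678. -409.   14.]
 [ 418. -377.   14.]]
```

View pics/z3.png

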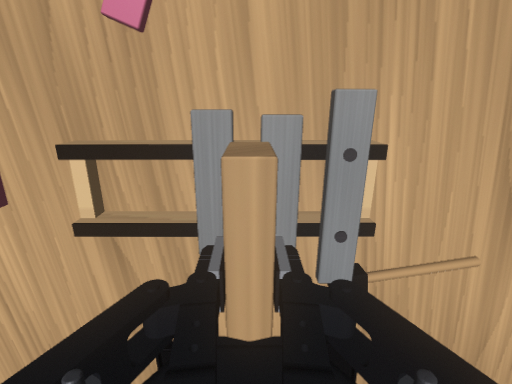

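>>> step_arm --moves '[[[-0.04,0,0,0,0,0,0.01],[-0.05,0,0,0,0,0,0.01],[-0.05,0,0,0,0,0,0.01],[-0.05,0,0,0,0,0,0.01],[-0.05,0,0,0,0,0,0.01],[-0.05,0,0,0,0,0,0.01],[0,0,0.03,0,0,0,0.01],[0,0,0.03,0,0,0,0.01],[0,0,0.03,0,0,0,0.01],[0,0,0,0,0,0,0.01]]]'

```text
t: 38.15
ee_pos: [557.1, -122.9, 77.9]
eef_rot: [-2.343, -2.078, 0.008]
force: [-1.0, 0.7, -0.2]
finger_gap: 23.5
```

```bash
python3 - <<'E'
from pl import *
from workcell import optics
togo([560,-125,50.4],tool(F[2],0))
for n in("wrist","scene"):
    p=optics.grab_frame(n);im=p["image"]
    cv2.imwrite(f"pics/a_{n}.png",im[:,:,::-1])
E
```

```text
t 38.15 tcp [ 557.1 -122.9   77.9] target [ 560.  -125.    50.4] q [-0.28  0.32  1.47  0.    1.37 -0.16] F [-1.   0.7 -0.2] gap 23.5
 shift cur axes [-1.8  3.4 27.4]  turn [-0.6 -0.1  0.1]  shift target axes [-1.7  3.1 27.5]
```

View pics/a_wrist.png

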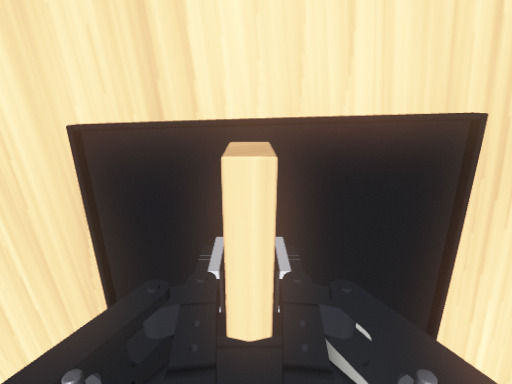

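View pics/a_scene.png

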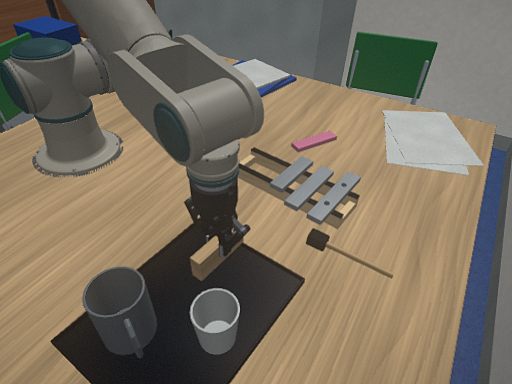

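>>> step_arm --moves '[[[-0.02,0,0.01,0,0,0,0.01],[0,0,0.01,-0.3,0,0,0.01],[0,0,0,-0.3,0,0,0.01],[0,0,0,0,0,0,0.01]]]'

```text
t: 38.75
ee_pos: [557.2, -143.4, 62.1]
eef_rot: [2.346, 2.081, 0.01]
force: [0.3, 0.2, -0.4]
finger_gap: 23.4
```

>>> step_arm --moves '[[[0,0,0.002,0,0,0,0.01],[0,0,0.001,0,0,0,0.01],[0,0,0,0,0,0,0.01]]]'

```text
t: 39.12
ee_pos: [557.2, -143.4, 58.8]
eef_rot: [2.346, 2.081, 0.009]
force: [0.5, 1.1, 0.0]
finger_gap: 23.4
```

```bash
python3 - <<'E'
from pl import *
togo([557,-143.4,50.4],tool(F[2],0))
E
```

```text
t 39.12 tcp [ 557.2 -143.4   58.8] target [ 557.  -143.4   50.4] q [-0.32  0.34  1.48  0.    1.31 -0.2 ] F [0.5 1.1 0. ] gap 23.4
 shift cur axes [-0.  -0.2  8.4]  turn [ 0.5 -0.1  0.1]  shift target axes [ 0.  -0.2  8.4]
```

>>> step_arm --moves '[[[0,0,0.003,0,0,0,0.01],[0,0,0.003,0,0,0,0.01],[0,0,0.001,0,0,0,0.01],[0,0,0,0,0,0,0.01]]]'

```text
t: 39.62
ee_pos: [557.2, -143.5, 51.7]
eef_rot: [2.347, 2.081, 0.009]
force: [0.0, -0.5, -1.0]
finger_gap: 23.5
```

>>> step_arm --moves '[[[0,0,0.0008,0.5,0,0,0.01],[0,0,0,0,0,0,0.01]]]'

```text
t: 39.88
ee_pos: [557.3, -143.5, 51.1]
eef_rot: [-2.35, -2.084, -0.0]
force: [0.3, -0.2, -1.4]
finger_gap: 23.6
```

>>> step_arm --moves '[[[0,0,0.0008,0,0,0,0.01],[0,0,0,0,0,0,0.01]]]'

```text
t: 40.12
ee_pos: [557.4, -143.6, 50.4]
eef_rot: [-2.35, -2.084, -0.001]
force: [-0.0, 0.2, -0.5]
finger_gap: 23.3
```

>>> step_arm --moves '[[[0,0,0.0008,0,0,0,0.01],[0,0,0,0,0,0,0.01]]]'

```text
t: 40.38
ee_pos: [557.4, -143.6, 50.4]
eef_rot: [-2.35, -2.084, -0.001]
force: [-2.8, 0.7, 5.5]
finger_gap: 23.3
```

>>> step_arm --moves '[[[0,0,0.0006,0,0,0,0.01],[0,0,0,0,0,0,0.01]]]'

```text
t: 40.62
ee_pos: [557.4, -143.5, 50.4]
eef_rot: [-2.35, -2.084, -0.001]
force: [-4.4, 1.5, 9.9]
finger_gap: 23.5
```

Touching down; release and lift away.

>>> step_arm --moves '[[[0,0,0,0,0,0,0.035],[0,0,0,0,0,0,0.05],[0,0,0,0,0,0,0.055],[0,0,-0.02,0,0,0,0.055],[0,0,-0.05,0,0,0,0.055],[0,0,-0.06,0,0,0,0.055],[-0.02,-0.04,-0.05,0,0,0,0.055],[-0.03,-0.04,-0.03,0,0,0,0.055],[0,0,0,0,0,0,0.055]]]'

```text
t: 41.75
ee_pos: [474.0, -184.3, 260.7]
eef_rot: [2.348, 2.077, 0.005]
force: [-0.1, -0.5, 0.3]
finger_gap: 55.1
```

```bash
python3 look.py; python3 - <<'E'
from fr1 import *
from workcell import optics,r
o=pickle.load(open("look.pkl","rb"))
for n,(x0,y0,w,h) in dict(scene=(150,120,240,160),side=(200,120,170,190)).items():
    im=o[n][0]["image"][y0:y0+h,x0:x0+w];s=min(780/w,590/h)
    cv2.imwrite(f"pics/f_{n}.png",cv2.resize(im,None,fx=s,fy=s,interpolation=cv2.INTER_CUBIC)[:,:,::-1]);print(n,s)
print(r.read_state()["ee_pos"],r.read_state()["t"])
P,S=o["scene"],o["side"]
print(fitbox([(q[0],q[1]["spacer"][0]["mask"]) for q in(P,S)],[555,-143,-.12],24,120,4,54))
for t,z in (("beaker",42),("jug",57),("beater",10)):
    print(t,[unproj(q[0],q[1][t][0]["centre"][::-1],z)[0].round() for q in(P,S) if q[1][t]])
E
```

```text
scene frame [(0.69, [192.0, 315.0], 3487)]
scene bar_mid [(0.67, [186.0, 308.0], 935)]
scene bar_short [(0.81, [177.0, 292.0], 667), (0.65, [141.0, 220.0], 517)]
scene spacer [(0.72, [189.0, 319.0], 3379), (0.69, [267.0, 209.0], 1467)]
scene tray [(0.7, [318.0, 181.0], 17441)]
scene beaker [(0.71, [319.0, 216.0], 2551)]
scene jug [(0.92, [309.0, 123.0], 4751)]
scene beater [(0.94, [246.0, 333.0], 795)]
side frame [(0.56, [171.0, 299.0], 1329)]
side bar_mid [(0.64, [166.0, 281.0], 441)]
side bar_short [(0.92, [164.0, 177.0], 414), (0.47, [158.0, 266.0], 84)]
side spacer [(0.89, [257.0, 275.0], 587), (0.58, [314.0, 266.0], 2712)]
side tray [(0.75, [202.0, 317.0], 379), (0.57, [310.0, 291.0], 11613)]
side beaker [(0.92, [280.0, 318.0], 1304)]
side jug [(0.9, [314.0, 266.0], 2606)]
side beater [(0.91, [203.0, 318.0], 395)]
scene 3.25
side 3.1052631578947367
[ 474.81118746 -182.78666677  255.4823079 ] 42.65
([np.float64(559.2718580851072), np.float64(-142.500944346313), np.float64(-0.11607643594779006)], np.float64(0.7740833732489604))
beaker [array([ 633., -234.,   42.]), array([ 641., -228.,   42.])]
jug [array([ 501., -302.,   57.]), array([ 509., -303.,   57.])]
beater [array([732.,  40.,  10.]), array([709.,  34.,  10.])]
```

View pics/f_scene.png

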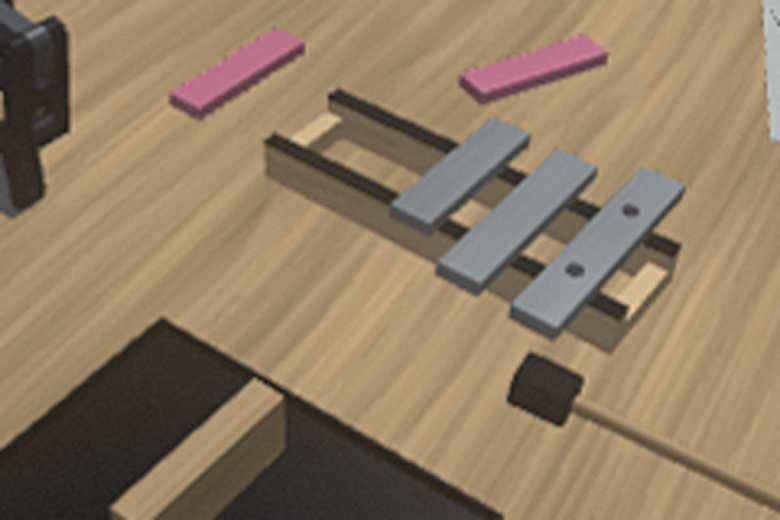

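View pics/f_side.png

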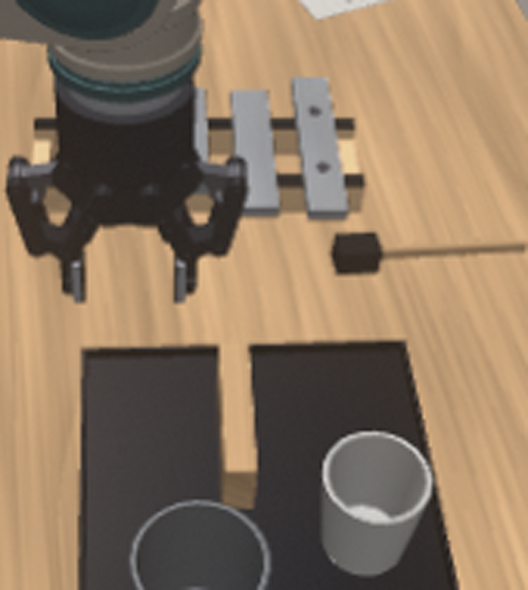

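```bash
python3 - <<'E'
from fr1 import *
o=pickle.load(open("look.pkl","rb"));p=o["scene"][0]
c=lambda q:np.array(q)/3.25+[150,120]-.35
# order (-18,-),( -18,+),(18,+),(18,-)
S=c([(392,205),(492,118),(530,135),(431,223)]);M=c([(437,265),(556,150),(597,168),(476,284)]);B=c([(511,310),(642,169),(685,187),(555,329)])
rs={}
for n,L,q in(("s",140,S),("m",165,M),("f",190,B)):
    rs[n],e=fit(p,bar(L),q,[560,165,-.12]);print(n,rs[n].round(3),np.abs(e).max().round(2))
f=rs["f"]
for n in"ms":
    print(n,rel(np.array([f[0],f[1],f[2]]),rs[n])+[115,0,0])
E
```

```text
s [ 5.67075e+02  1.74641e+02 -1.06000e-01] 0.81
m [ 6.24555e+02  1.48881e+02 -1.19000e-01] 1.02
f [ 6.86855e+02  1.49472e+02 -1.17000e-01] 1.05
m [ 5.31935857e+01 -7.84551443e+00 -1.92659677e-03]
s [-6.89609315e+00  1.10417234e+01  1.06851772e-02]
```

>>> step_arm --moves '[[[0.05,0.0142,0,0,0,0,0.055],[0.05,0.0142,0,0,0,0,0.055],[0.05,0.0142,0,0,0,0,0.055],[0.05,0.0142,0,0,0,0,0.055],[0.05,0.0142,0,0,0,0,0.055],[0.02,0.0142,0,0,0,0,0.055],[0,0,0,0,0,0,0.055],[0,0,0,0,0,0,0.055]]]'

```text
t: 43.65
ee_pos: [591.4, 74.5, 255.6]
eef_rot: [-2.35, -2.083, 0.0]
force: [0.0, 0.0, 0.1]
finger_gap: 55.0
```

```bash
python3 - <<'E'
from pl import *
from workcell import optics
import pickle
p=optics.grab_frame("wrist");p=optics.grab_frame("wrist");pickle.dump(p,open("e.pkl","wb"));im=p["image"]
cv2.imwrite("pics/e.png",cv2.resize(im[60:280,130:390],None,fx=2.7,fy=2.7,interpolation=cv2.INTER_CUBIC)[:,:,::-1]);print(r.read_state()["ee_pos"])
E
```

```text
[591.41670444  74.1917827  255.86083285]
```

View pics/e.png

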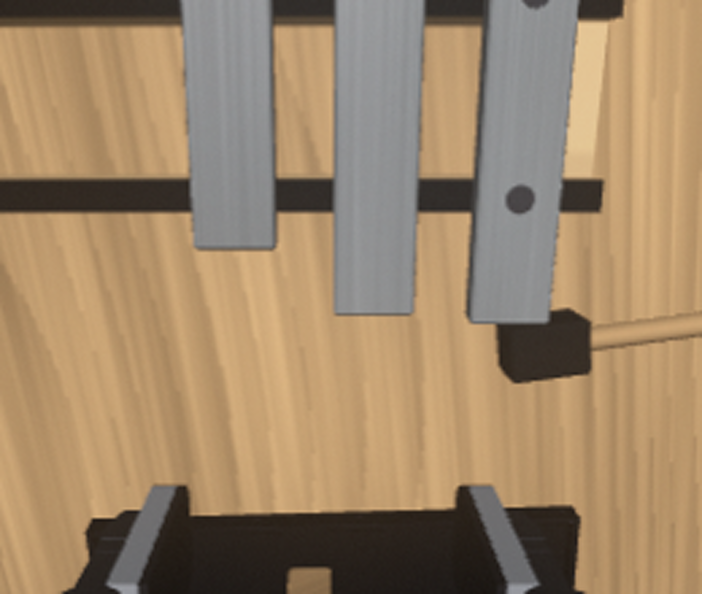

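```bash
python3 - <<'E'
from pl import *
import pickle
p=pickle.load(open("e.pkl","rb"))
def f(q): return np.array([inF(x) for x in unproj(p,np.array(q)/2.7+[130,60]-.4,50)])
d={"s":[(183,10),(196,246),(272,10),(276,246)],"m":[(335,10),(335,312),(424,10),(413,312)],"f":[(489,10),(474,320),(578,10),(549,320)]}
for k,q in d.items():
    a=f(q);print(k,a.round(1).tolist(),"c",a[:,0].mean().round(2),"ang",[((a[i,0]-a[i+1,0])/(a[i,1]-a[i+1,1])).round(3) for i in(0,2)])
E
```

```text
s [[-23.1, 33.0], [-22.7, -59.7], [11.8, 33.0], [11.7, -59.8]] c -5.57 ang [np.float64(-0.004), np.float64(0.002)]
m [[36.6, 33.0], [37.2, -88.9], [71.5, 33.0], [71.7, -88.9]] c 54.24 ang [np.float64(-0.005), np.float64(-0.001)]
f [[97.1, 33.0], [98.9, -92.6], [132.1, 33.2], [132.2, -92.5]] c 115.07 ang [np.float64(-0.014), np.float64(-0.001)]
```

Middle bar measures 54.2 mm and short bar −5.6 mm in the frame, with the first bar reading 115.1; both are square. Handing in.

```bash
python3 -c "
from workcell import r
print(r.job_done())"
```

```text
the job is handed in; nothing more can be done
None
```

Both bars are spaced with the block and the job is handed in at about 44 s of the 72 s allowed. The hand-in gave no verdict.

**What I did:**
- I stood the block on its long narrow edge against the screwed-down bar and pushed the middle bar square against it. The force rose firmly to about 20 N.
- I moved the block to the far side of the middle bar and pushed the short bar against it, stopping at about 16 N.
- I then laid the block on its long side on the tray and moved the arm clear.

**Last checks:**

| Check | Middle bar x (target +55 mm) | Short bar x (target −5 mm) | Squareness |
|---|---|---|---|
| Final wrist view | +54.2 mm | −5.6 mm | within about 0.01 rad |
| Scene camera corner fit | +53.2 mm | −6.9 mm | within about 0.011 rad |

- **Bars:** In the wrist view the fixed bar read 115.1 mm against its true 115. The scene camera fit is coarser; it disagrees by about 1 mm but is also within the 4 mm tolerance.
- **Block:** In the pictures it lies level on the tray. I released it at about (557, −144) mm, well within the tray limits. The automatic fit of its position failed because in the scene picture the network mistook the frame for the block.
- **Beaker and jug:** Both were where they started, to within 4 mm, in both camera views.
- **Beater:** It looks unmoved and nothing came near it. The network centres for it differed by up to about 10 mm between the before and after views.

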